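Run the go gauge round a bent line

ROBOT

A 6-joint arm with a two-finger parallel gripper is mounted at the origin on a cart in front of the work surface, level with it; the furniture and walls round the work are solid. World frame = base frame: x ahead of the robot, y to its left, z up, the work surface at z = 0. Lengths are in m, angles in rad, forces in N, time in s.
With the tool pointing down it reaches from about 0.25 to 0.775 m from the base axis. Payload 4 kg.
Tool frame: the origin (TCP) lies on the centre line of the jaws, within the pads' length; the fingertips stand 11 mm ahead of it and the grasp point (between the pads) lies 8 mm behind it; x points along the fingers, z is the direction in which the jaws open and shut, and the axes are right-handed (so a half turn about x gives the same grasp; the last joint's range is limited). The gripper opens to 85 mm and grips with 20 to 120 N. Pads are 22 mm wide; open, the fingers measure 114 mm over their backs; the gripper's body (76 mm by 85 mm) begins 54 mm behind the grasp point. The pads swing forward as they close: fully open they stand 13 mm farther back than shut.
Start: joints at [1.048, 0.087, 1.371, -0, 1.684, -0.103], TCP at [0.224, 0.502, 0.203] pointing down, gripper open.
Joint ranges: [-3.1, 3.1], [-0.76, 2.03], [0.27, 2.55], [-1.08, 4.22], [0.17, 2.65], [-2.57, 2.57]. Speed limits (rad/s): [2.79, 2.79, 3.14, 3.14, 3.14, 3.14].

INTERFACE

Orientations are given as a rotation vector (axis times angle).
In Python, from workcell import ctrl gives the robot as it stands.
- The arm moves only by the tool drive_tool, never from a script. Its argument "targets" is a list that holds one entry, the list of rows, each a list of 7 numbers: the shift along the tool's x, y, z in m, then the turn, a rotation vector about the tool's x, y, z in rad, then the finger opening in m, from 0 to 0.0854. A call has exactly 10 rows; each row is the pose to reach, as a shift and turn from the pose measured when the call began, along the tool's axes at that moment; what a row does not reach only later rows make up. A row lasts 1/10 s, in which the tool goes at most 50 mm and 8.59 degrees, less where a joint would pass 70% of its speed; a pose out of reach is approached as far as the arm can. A call with a gripper value outside its range is refused whole. The fingers move at their own pace and stop on an object; the grip force is fixed at half the most. Time passes only in rows, so rows that repeat a pose let the fingers close, or fill a call up. It gives the time, the measured TCP pose, the force and the opening at its end, in the units of the state.
- ctrl.get_obs(): the state, without advancing time (a new reading comes with each control period).
- ctrl.snapshot(name): name is "side" or "top"; returns the picture (480x640x3 uint8, blue, green, red); there is no depth.
- ctrl.camera_params(name): a dict with "vfov" (degrees; the focal length in pixels is half the picture's height over the tangent of half this angle, whatever the lens; pixels are square), "cx", "cy" (the principal point, pixels), "cam_to_world" (4x4, takes a point from camera to world coordinates). Camera axes: x right, y up, looking along -z (the intrinsics and any distortion apply to the point x, -y, -z); pixel columns grow to the right and rows downward; lengths in m; the calibration is good to about 2 mm. A picture is of the moment at which its call begins. camera_params takes no time and is no camera call.
- ctrl.finish_job(): hands the job in, once; it reports no verdict.
Trained networks look in the newest picture that a camera, given by its name, has taken for a name from the list of things; names that differ only in an ending like _2 or _b are one class to them, and where a whole thing is asked for, a point or a joint stands for the part that bears it (a point fixed in the world has none). Each returns a list of dicts, best first, with "conf" (0 to 1); they miss things now and then, are a little off and sometimes report something else, mostly with a low value. They report only what shows in the picture. A call takes as long as a camera call. They do not tell look-alikes from the thing itself.
- ctrl.recognise(label, camera): "at" ([row, column] in pixels, amid what is visible of it).
The state is a dict: "clock": time; "q": joint angles; "qvel": joint speeds; "joint_efforts": joint torques, N m; "position": TCP position; "ee_rot": TCP orientation; "ft_force": force on the tool from outside, world axes, zero at the start; "ft_torque": the same for the moment, N m; "width": finger opening in m.
Only numpy, scipy, OpenCV 4.12 (cv2) and the standard library are available. Lean on these libraries where they do the work, as an engineer would, in place of code of your own. Each camera call takes 0.05 s, during which the arm holds its last target. There are 200 camera calls.

TASK

Check the bend of the steel line clamped in the jig: take the brass go gauge from the bench, thread it over the line's free end with the yellow nose, and slide it round the bend, turning it to follow the line, until it rests fully home against the black stop at the clamp. The line is hand bent and does not follow the drawing, so feel your way and never force it: keep every push on the line and jig below 12 newtons. Let go of the gauge there and leave the other things on the bench where they lie.

Things in the scene. Friction and masses are not known exactly. Their poses are not given: they have to be found in the camera images.
- gauge: brass go gauge: block 26 (x) x 28 (y) x 40 (z) mm, about 0.16 kg, with a round 17 mm bore right through along its x axis. Origin in the middle of the bore, 20 mm above its underside; stands on the bench with x level. Same from both ends. Grip it on the two 26 x 40 mm flats facing +y and -y. It slides easily on the line (friction about 0.2).
- jig: fixed jig: base plate, top 16 mm above the bench; clamp block (top 115 mm) holding one end of a bent 14 mm steel line whose axis runs level, 95 mm above the bench. Origin on the bench under the centre of the bend, z up. By the drawing the line's axis is an arc of radius 140 mm about the origin, from -30 to +30 degrees (from the jig's x towards its y), with straight tangent legs at both ends.
- jig_nose (a point): by the drawing: free end of the line, the tip of a yellow nose 22 mm long tapering from 14 to 7 mm, sprung: it gives up to 8 mm along the line (1 N per mm). Between nose and the -30 degree end of the bend the line is straight for 50 mm. Axes of the jig; to thread on, travel 60 degrees from the jig's x towards y. The true nose may stand up to 21 mm to either side (see jig_leg).
- jig_leg (a point): by the drawing: on the axis of the free leg, 25 mm before the bend begins; axes of the jig. The true line, bent by hand, is turned in the level plane by unknown angles about the +30 degree end of the bend (up to 0.07 rad either way) and again, what lies beyond, about mid-bend (up to 0.06 rad). No pose here includes this. The line itself is stiff: follow it by feel.
- jig_mid_bend (a point): by the drawing: point on the line's axis at the middle of the bend (0 degrees). Axes of the jig.
- jig_home (a point): true place (axes of the jig) where the middle of the gauge's bore must end: on the line's axis, 14 mm past the +30 degree end of the bend; travel here is 120 degrees from the jig's x towards y. The gauge then just touches the black round stop, which gives up to 6 mm on a damped spring (1.2 N per mm) and slowly comes back.
- nut_steel: loose steel union nut, 24 x 27 x 20 mm, bystander; origin under its middle
- nut_brass: loose brass union nut, 19 x 22 x 16 mm, bystander; origin under its middle
- tape: loose roll of black tape, 58 mm wide, 19 mm high, bystander; origin under its middle
- brush: loose wooden brush with brass bristles, 210 mm long, bystander; origin under its middle
- spanner: loose spanner, 199 mm long, 8 mm high, bystander; origin under its middle
Things that resemble listed ones, but are neither listed nor needed, are in the scene too. Of the things shaped like the gauge, the brass one is meant.

How it is judged:
On the way, in this order (a step that is already met when the one before it is completed fails the run):
1. the gauge is threaded on the free leg of the line (distance between gauge and jig_leg below 0.025 m), for 0.1 s.
2. the gauge passes the middle of the bend (distance between gauge and jig_mid_bend below 0.02 m), for 0.1 s.
At the end, for the whole second after the job is handed in: the gauge has come over the free leg and round the bend, and now sits on the line at the stop, the middle of its bore within 5 mm of the home point, at rest and released (distance between gauge and jig_home below 0.005 m and linear speed of gauge below 0.01 m/s and contact force between the fingers and gauge below 0.1 N); the robot touches nothing.
It fails at once if the gauge pushes on the line or jig with more than 12 N (contact force between gauge and jig above 12 N).
It fails at once if the robot pushes on the line or jig with more than 12 N (contact force between any of the arm, the fingers and jig above 12 N).
It fails at once if another thing on the bench is moved more than 30 mm (distance of any of nut_steel, nut_brass, tape, brush, spanner from where it was at the start of the episode above 0.03 m).
It also fails if it takes over 72 s, if anything falls off the work surface, if the arm or the gripper's body presses on something with over 40 N, if the wrist force passes 120 N, or if a joint passes its speed limit or range.

## Working session

There is one attempt and no reset: what is moved stays moved. The work goes in short steps, Python scripts to look and compute and a tool call to move; the robot and the scene stay as the last step left them, time stands still between calls to the robot, and variables do not carry over. Pictures are saved under pics/ and viewed, about 8 in all and at most 12, crops included, and the job is handed in when it is done.

Besides the shell and the picture viewer there is one more tool, called after "Emit:" as name(argument=value, ...) on one line, values as JSON. drive_tool: Moves the arm, as the interface text tells. Its arguments: {"type":"object","properties":{"targets":{"type":"array","items":{"type":"array","items":{"type":"array","items":{"type":"number"}}}}},"required":["targets"]}

```bash
mkdir -p pics; ls; python3 - <<'E'
from workcell import ctrl
import cv2,json,numpy as np
o=ctrl.get_obs(); print({k:np.round(v,3).tolist() for k,v in o.items()})
for n in("side","top"):
    cv2.imwrite(f"pics/{n}0.png",ctrl.snapshot(n)); p=ctrl.camera_params(n); print(n,{k:np.round(v,4).tolist() if not isinstance(v,str) else v for k,v in p.items()})
    for l in("gauge","jig","jig_nose","jig_leg","jig_mid_bend","jig_home"):
        print(l,[(np.round(d["at"]).tolist(),round(d["conf"],2)) for d in ctrl.recognise(l,n)])
E
```

```text
pics
{'clock': 0.0, 'q': [1.048, 0.088, 1.372, -0.0, 1.684, -0.103], 'qvel': [-0.0, -0.001, 0.001, 0.001, -0.0, 0.0], 'joint_efforts': [-0.0, -35.187, -31.327, -0.0, 0.011, -0.0], 'position': [0.224, 0.502, 0.202], 'ee_rot': [-0.896, 1.381, 0.894], 'ft_force': [-0.042, 0.775, -0.255], 'ft_torque': [0.01, -0.031, 0.006], 'width': 0.085}
side {'vfov': 44.4883, 'cx': 313.5702, 'cy': 234.7119, 'cam_to_world': [[0.962, 0.1285, -0.2408, 0.2674], [-0.2728, 0.4765, -0.8358, -1.0377], [0.0073, 0.8697, 0.4934, 0.6029], [0.0, 0.0, 0.0, 1.0]]}
gauge [([316.0, 300.0], 0.89), ([292.0, 346.0], 0.82), ([372.0, 308.0], 0.79), ([373.0, 448.0], 0.7), ([345.0, 292.0], 0.65)]
jig [([221.0, 302.0], 0.55)]
jig_nose [([221.0, 302.0], 0.94)]
jig_leg [([222.0, 302.0], 0.83)]
jig_mid_bend [([222.0, 302.0], 0.94), ([211.0, 234.0], 0.27)]
jig_home [([222.0, 304.0], 0.6)]
top {'vfov': 50.4539, 'cx': 319.4838, 'cy': 243.5564, 'cam_to_world': [[-0.0148, 0.9835, -0.1802, 0.3636], [-0.9996, -0.0099, 0.0279, -0.1494], [0.0257, 0.1806, 0.9832, 1.0659], [0.0, 0.0, 0.0, 1.0]]}
gauge [([286.0, 377.0], 0.74), ([299.0, 412.0], 0.68), ([247.0, 360.0], 0.68), ([301.0, 447.0], 0.5)]
jig [([245.0, 237.0], 0.91)]
jig_nose [([245.0, 236.0], 0.68)]
jig_leg [([245.0, 239.0], 0.65)]
jig_mid_bend [([246.0, 238.0], 0.62)]
jig_home [([244.0, 234.0], 0.75)]
```

View pics/side0.png

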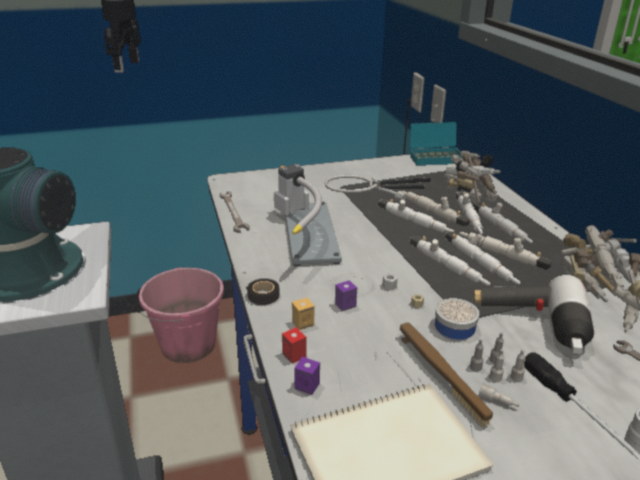

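View pics/top0.png

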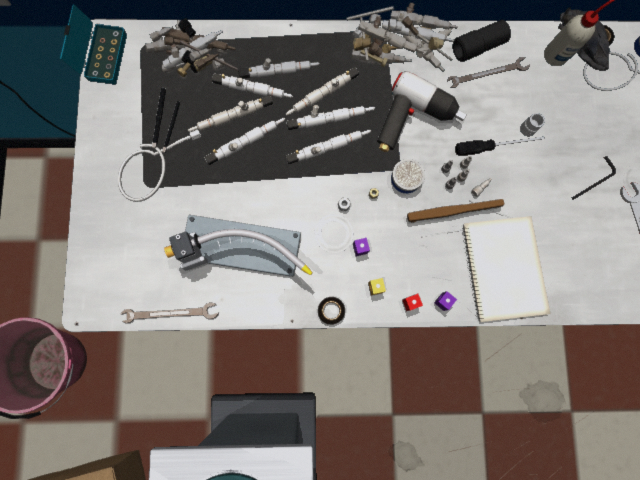

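The gauge candidates in the top view are yellow (377,286), purple (362,246), red (412,301) and purple (446,301). The yellow-brass one fits the description; I'll confirm it in a crop along with the jig.

```bash
python3 - <<'E'
import cv2,numpy as np
t=cv2.imread("pics/top0.png");s=cv2.imread("pics/side0.png")
a=cv2.resize(t[200:300,155:325],None,fx=4.7,fy=4.7,interpolation=cv2.INTER_CUBIC)[:470,:799]
cv2.imwrite("pics/jig.png",a)
b=cv2.resize(t[225:320,340:460],(400,317),interpolation=cv2.INTER_CUBIC)
c=cv2.resize(s[275:397,270:370],(400,488),interpolation=cv2.INTER_CUBIC)
d=np.zeros((488,800,3),np.uint8);d[:317,:400]=b;d[:,400:]=c
cv2.imwrite("pics/g.png",d)
E
```

```text
(no output)
```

View pics/jig.png

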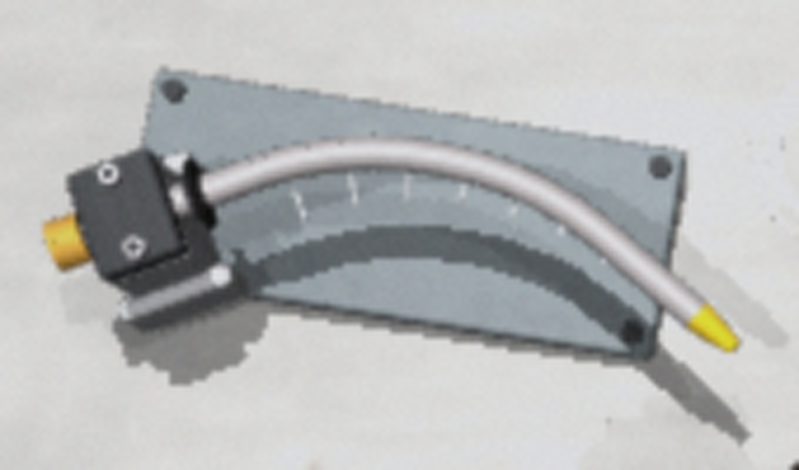

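View pics/g.png

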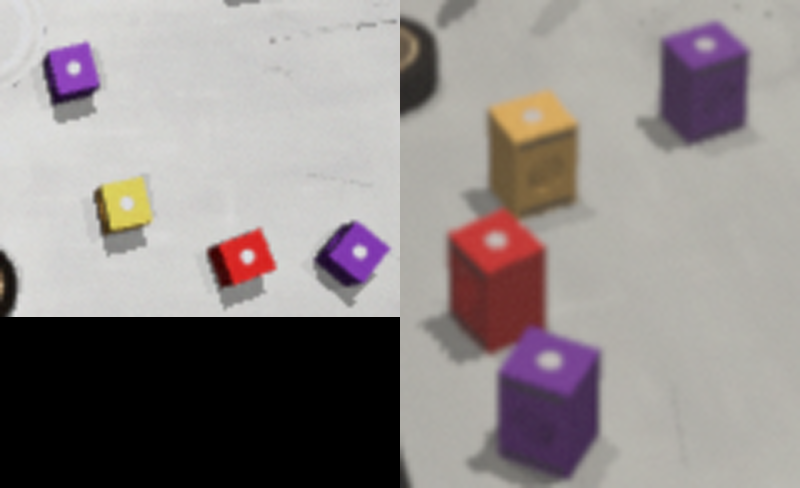

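The yellow-brass block at top (377,287) is the gauge. Its bore face shows in the side view, facing roughly -y. In the jig crop the nose tip is at about (735,347) and the stop ring at about (197,190). Next I'll turn these into world positions.

```bash
cat > h.py <<'E'
import numpy as np,cv2
from workcell import ctrl
from scipy.spatial.transform import Rotation as R
def ray(cam,uv):
    p=ctrl.camera_params(cam);f=240/np.tan(np.radians(p["vfov"])/2);T=np.array(p["cam_to_world"])
    uv=np.atleast_2d(uv).astype(float)
    d=np.c_[(uv[:,0]-p["cx"])/f,-(uv[:,1]-p["cy"])/f,-np.ones(len(uv))]@T[:3,:3].T
    return T[:3,3],d
def on(cam,uv,z):
    o,d=ray(cam,uv); return o+d*((z-o[2])/d[:,2])[:,None]
def proj(cam,P):
    p=ctrl.camera_params(cam);f=240/np.tan(np.radians(p["vfov"])/2);T=np.array(p["cam_to_world"])
    c=(np.atleast_2d(P)-T[:3,3])@T[:3,:3]
    return np.c_[p["cx"]+f*c[:,0]/-c[:,2],p["cy"]-f*c[:,1]/-c[:,2]]
def rot2(a):return np.array([[np.cos(a),-np.sin(a)],[np.sin(a),np.cos(a)]])
def line(px,py,yaw,a,b,s):
    # s: arc length from mid-bend, + towards clamp ; returns world xy & travel dir
    s=np.atleast_1d(s);L=.14*np.pi/6;t=np.clip(s/.14,-np.pi/6,np.pi/6)
    e=s-np.clip(s,-L,L)
    P=np.c_[.14*np.cos(t)-e*np.sin(t),.14*np.sin(t)+e*np.cos(t)];ang=t+np.pi/2
    E=.14*np.array([np.cos(np.pi/6),np.sin(np.pi/6)]);M=np.array([.14,0])
    P=np.where((s<0)[:,None],(P-M)@rot2(b).T+M,P);ang=ang+np.where(s<0,b,0)
    m=s<L
    P=np.where(m[:,None],(P-E)@rot2(a).T+E,P);ang=ang+np.where(m,a,0)
    return P@rot2(yaw).T+[px,py],ang+yaw
E
cat > fit.py <<'E'
from h import *
from scipy.optimize import least_squares
t=cv2.imread("pics/top0.png")
cp=lambda l:np.array(l)/4.7-.39+[155,200]
cor=on("top",cp([[160,68],[686,152],[655,357]]),.016)
print("corners",cor.round(4).tolist()); v=cor[0]-cor[1];w=cor[1]-cor[2]
print("yaw long",np.arctan2(v[1],v[0])-np.pi/2,"yaw short",np.arctan2(w[1],w[0]),np.linalg.norm(v),np.linalg.norm(w))
seeds=cp([[225,184],[260,172],[300,160],[340,153],[380,151],[420,153],[460,160],[500,173],[540,191],[580,214],[620,242],[650,267],[680,292],[705,315],[737,347]])
hsv=cv2.cvtColor(t,cv2.COLOR_BGR2HSV)
pts=[]
big=cv2.cvtColor(t,cv2.COLOR_BGR2GRAY).astype(np.float32)
tn=np.gradient(seeds,axis=0);tn/=np.linalg.norm(tn,axis=1)[:,None];n=np.c_[-tn[:,1],tn[:,0]]
k=np.arange(-7,7.1,.25)
for i in range(len(seeds)-2):
    q=seeds[i]+k[:,None]*n[i]
    g=cv2.remap(big,q[:,0].astype(np.float32)[None],q[:,1].astype(np.float32)[None],cv2.INTER_LINEAR)[0]
    d=np.gradient(g); up=k[(k<-1.5)][np.argmax(d[k<-1.5])]; dn=k[k>1.5][np.argmin(d[k>1.5])]
    print(i,up,dn,end=' | '); pts.append(seeds[i]+n[i]*(0.5*(up+dn)*(2<dn-up<6)*1))
pts=np.array(pts+[seeds[-2]]); W=on("top",pts,.095)[:,:2]; tip=on("top",seeds[-1],.095)[0,:2]
yaw0=np.mean([np.arctan2(v[1],v[0])-np.pi/2,np.arctan2(w[1],w[0])])
S=np.linspace(-.125,.10,451)
def res(p):
    L,_=line(*p,S);_,_=0,0
    # signed-normal distance to curve
    r=[]
    for x in W:
        j=np.argmin(np.sum((L-x)**2,1));r.append(np.linalg.norm(L[j]-x)*np.sign(np.cross(L[min(j+1,450)]-L[max(j-1,0)],x-L[j])))
    T,a=line(*p,-.14*np.pi/6-.05);
    return np.r_[np.array(r)/.001,(tip-T[0])/.002,(p[2]-yaw0)/.02,p[3]/.07,p[4]/.06]
f=least_squares(res,[W[4,0]-.14,W[4,1],yaw0,0,0],x_scale=[.01,.01,.1,.05,.05],diff_step=1e-3)
print("\nfit",f.x.round(4).tolist(),f.fun.round(2).tolist(),"tip",tip)
print("sig",np.sqrt(np.diag(np.linalg.inv(f.jac.T@f.jac))).round(4))
L=.14*np.pi/6
for s in(-L-.05,-L-.025,-L,0,L,L+.014,L+.027):
    P,a=line(*f.x,s);print(round(s,3),P.round(4),a.round(3))
st=on("top",cp([[197,190],[197,188]]),.095);print("stop ring",st[0].round(4))
print("clamp top",on("top",cp([[127,215]]),.115).round(4))
# gauge top face
m=cv2.inRange(hsv,(20,90,90),(32,255,255));m[:270]=0;m[305:]=0;m[:,:362]=0;m[:,395:]=0
mm=(m>0)
bl=(cv2.inRange(hsv,(15,60,130),(35,255,255))>0)&mm | 0
ys,xs=np.where(mm);print("gauge mask",len(xs),xs.mean(),ys.mean())
c=cp([[0,0]]) 
gc=lambda l:np.array(l)/(400/120)-.35+[340,225]
C=on("top",gc([[97,188],[146,178],[153,221],[106,233]]),.04);print("gauge corners",C.round(4).tolist(),C.mean(0).round(4))
e=(C[1]-C[0]+C[2]-C[3]);g=(C[0]-C[3]+C[1]-C[2]);print(np.linalg.norm(e)/2,np.linalg.norm(g)/2,np.arctan2(e[1],e[0]),np.arctan2(g[1],g[0]))
sc=lambda l:(np.array(l)-[400,0])/4-.375+[270,275]
C=on("side",sc([[487,109],[548,92],[577,127],[514,140+0]]),.04);print("side corners",C.round(4).tolist(),C.mean(0).round(4))
print("nose tip via side", on("side",[[294,231]],.095).round(4))
E
python3 fit.py 2>&1 | grep -v Warn
```

```text
j=np.argmin(np.sum((L-x)**2,1));r.append(np.linalg.norm(L[j]-x)*np.sign(np.cross(L[min(j+1,450)]-L[max(j-1,0)],x-L[j])))
corners [[0.6219, 0.0952, 0.016], [0.5812, -0.1398, 0.016], [0.4892, -0.1254, 0.016]]
yaw long -0.17112295310119197 yaw short -0.1550383914017427 0.23852715882090184 0.09314724476855946
0 -3.25 2.0 | 1 -2.25 1.75 | 2 -3.5 2.0 | 3 -1.75 2.5 | 4 -2.5 2.5 | 5 -2.5 2.25 | 6 -2.25 3.0 | 7 -2.25 2.25 | 8 -2.25 2.75 | 9 -2.25 2.5 | 10 -1.75 3.5 | 11 -1.75 3.75 | 12 -5.75 4.0 | 
fit [0.4312, -0.0254, -0.1823, -0.1281, 0.0824] [-2.56, -0.2, -0.71, 0.93, -0.33, -1.25, -0.85, -0.75, 0.71, 0.77, 1.49, 1.08, -1.53, -1.44, -3.97, -4.64, -0.96, -1.83, 1.37] tip [ 0.48347159 -0.16066676]
sig [0.0009 0.0024 0.0176 0.0209 0.0179]
-0.123 [[ 0.4914 -0.1514]] [0.819]
-0.098 [[ 0.5085 -0.1331]] [0.819]
-0.073 [[ 0.5256 -0.1149]] [0.819]
0 [[ 0.5597 -0.0509]] [1.26]
0.073 [[0.5632 0.0215]] [1.912]
0.087 [[0.5585 0.0347]] [1.912]
0.1 [[0.5541 0.0469]] [1.912]
stop ring [0.5508 0.0601 0.095 ]
clamp top [[0.5371 0.0834 0.115 ]]
gauge mask 176 377.15340909090907 285.9886363636364
gauge corners [[0.4734, -0.2773, 0.04], [0.4792, -0.3074, 0.04], [0.4529, -0.3106, 0.04], [0.446, -0.2818, 0.04]] [ 0.4629 -0.2943  0.04  ]
0.03013507817064483 0.027077190083376293 -1.3594005541420504 0.14554282024752038
side corners [[0.4474, -0.2866, 0.04], [0.4743, -0.2818, 0.04], [0.4792, -0.3079, 0.04], [0.4528, -0.3095, 0.04]] [ 0.4634 -0.2964  0.04  ]
nose tip via side [[ 0.4854 -0.1555  0.095 ]]
```

```bash
python3 - <<'E' 2>&1 | grep -v -i -e warn -e "j=np"
s=open("fit.py").read()
s=s.replace("return np.r_[np.array(r)/.001,(tip-T[0])/.002","T,_=line(*p,-.14*np.pi/6-.072);Q,_=line(*p,.14*np.pi/6+.029)\n    return np.r_[np.array(r)/.001,(tip-T[0])/.002,(on('top',cp([[202,189]]),.095)[0,:2]-Q[0])/.002")
s=s.replace("(-.125,.10,451)","(-.15,.11,521)").replace("450","520").replace("for s in(","for s in(-L-.072,")
s=s.replace("pts.append(seeds[i]+n[i]*(0.5*(up+dn)*(2<dn-up<6)*1))","pts.append(seeds[i]+n[i]*(0.5*(up+dn) if 2<dn-up<5 else 0))")
s=s.split("# gauge top")[0]
s+='''
np.save("fit.npy",f.x)
im=t.copy();u=proj("top",np.c_[line(*f.x,np.linspace(-L-.072,L+.027,60))[0],np.full(60,.095)])
big=cv2.resize(t[200:300,155:325],None,fx=4.7,fy=4.7,interpolation=cv2.INTER_CUBIC)
for q in u: cv2.circle(big,tuple(int(x) for x in (q-[155,200]+.39)*4.7),1,(0,0,255),-1)
cv2.imwrite("pics/ov.png",big)
'''
open("fit2.py","w").write(s);exec(s)
E
```

```text
corners [[0.6219, 0.0952, 0.016], [0.5812, -0.1398, 0.016], [0.4892, -0.1254, 0.016]]
yaw long -0.17112295310119197 yaw short -0.1550383914017427 0.23852715882090184 0.09314724476855946
0 -3.25 2.0 | 1 -2.25 1.75 | 2 -3.5 2.0 | 3 -1.75 2.5 | 4 -2.5 2.5 | 5 -2.5 2.25 | 6 -2.25 3.0 | 7 -2.25 2.25 | 8 -2.25 2.75 | 9 -2.25 2.5 | 10 -1.75 3.5 | 11 -1.75 3.75 | 12 -5.75 4.0 | 
fit [0.4279, -0.0163, -0.1717, -0.0309, 0.0225] [-0.16, -0.31, 0.16, 0.7, -0.12, -0.54, -0.26, 0.39, 0.73, 0.61, -0.79, -0.67, -0.56, 0.21, -1.27, 0.04, 0.96, -0.56, -0.43, -0.44, 0.37] tip [ 0.48347159 -0.16066676]
sig [0.0006 0.0021 0.015  0.0154 0.0162]
-0.145 [[ 0.486  -0.1607]] [0.867]
-0.123 [[ 0.5002 -0.144 ]] [0.867]
-0.098 [[ 0.5164 -0.1249]] [0.867]
-0.073 [[ 0.5326 -0.1059]] [0.867]
0 [[ 0.5636 -0.0403]] [1.368]
0.073 [[0.5593 0.032 ]] [1.923]
0.087 [[0.5545 0.0451]] [1.923]
0.1 [[0.55   0.0573]] [1.923]
stop ring [0.5508 0.0601 0.095 ]
clamp top [[0.5371 0.0834 0.115 ]]
```

View pics/ov.png

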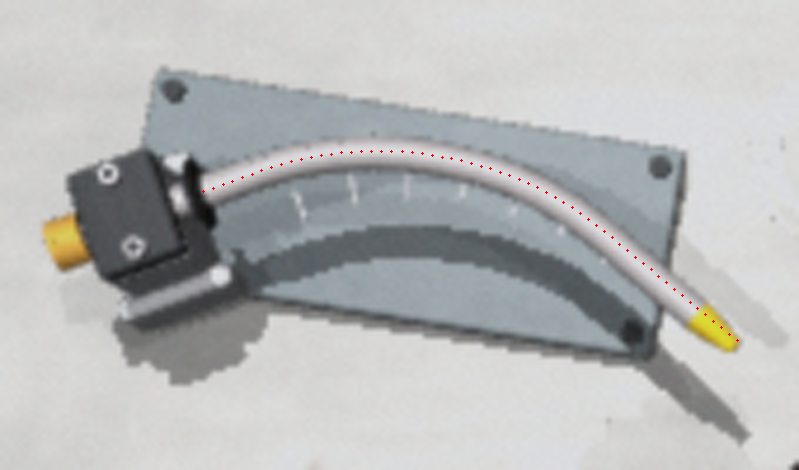

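```bash
cat > go.py <<'E'
import sys
from h import *
def tgt(x,y,z,psi):
    c,s=np.cos(psi),np.sin(psi)
    return np.array([x,y,z]),R.from_matrix(np.array([[0,0,-1],[-s,c,0],[c,s,0]]).T)
if __name__=="__main__":
    o=ctrl.get_obs();r=R.from_rotvec(o["ee_rot"]);m=r.as_matrix()
    print("t",o["clock"],"p",np.round(o["position"],4),"psi",round(np.arctan2(m[1,2],m[0,2]),4),"xax",m[:,0].round(3),"F",np.round(o["ft_force"],2),"Ftool",(m.T@o["ft_force"]).round(2),"M",np.round(o["ft_torque"],2),"w",round(o["width"],4),"q",np.round(o["q"],2))
    for a in sys.argv[1:]:
        p,t=tgt(*map(float,a.split(",")))
        print(a,"shift",(m.T@(p-o["position"])).round(4),"turn",(r.inv()*t).as_rotvec().round(4))
E
python3 go.py 0.463,-0.2955,0.14,0.17 0.463,-0.2955,0.02,0.17
```

```text
t 0.7 p [0.2242 0.5023 0.2031] psi 1.151 xax [ 0.  0. -1.] F [ 0.19 -0.54 -0.16] Ftool [ 0.16 -0.39 -0.42] M [-0.02 -0.04  0.03] w 0.0855 q [ 1.05  0.09  1.37  0.    1.68 -0.1 ]
0.463,-0.2955,0.14,0.17 shift [ 0.063  -0.5432 -0.6312] turn [ 9.81e-01  2.00e-04 -1.00e-04]
0.463,-0.2955,0.02,0.17 shift [ 0.183  -0.5432 -0.6312] turn [ 9.81e-01  2.00e-04 -1.00e-04]
```

Emit:
drive_tool(targets=[[[0, -0.027, -0.032, 0.06, 0, 0, 0.06], [0, -0.054, -0.063, 0.15, 0, 0, 0.06], [0, -0.081, -0.095, 0.25, 0, 0, 0.06], [0, -0.108, -0.126, 0.35, 0, 0, 0.06], [0, -0.136, -0.158, 0.45, 0, 0, 0.06], [0, -0.163, -0.189, 0.55, 0, 0, 0.06], [0, -0.19, -0.221, 0.65, 0, 0, 0.06], [0, -0.217, -0.252, 0.75, 0, 0, 0.06], [0, -0.244, -0.284, 0.85, 0, 0, 0.06], [0, -0.272, -0.316, 0.98, 0, 0, 0.06]]])

```text
clock: 1.7
position: [0.3439, 0.1013, 0.2034]
ee_rot: [-0.131, 1.565, 0.131]
ft_force: [1.3, 0.5, 0.3]
width: 0.0596
```

```bash
python3 go.py 0.463,-0.2955,0.14,0.17
```

```text
t 1.7 p [0.3439 0.1013 0.2034] psi 0.1666 xax [ 0.002  0.    -1.   ] F [1.26 0.46 0.31] Ftool [-0.31  0.24  1.32] M [ 0.02 -0.   -0.02] w 0.0596 q [ 0.13 -0.36  1.76  0.    1.73 -0.04]
0.463,-0.2955,0.14,0.17 shift [ 0.0634 -0.4111  0.0515] turn [-0.0034  0.0016 -0.0002]
```

Emit:
drive_tool(targets=[[[0, -0.045, 0.005, 0, 0, 0, 0.06], [0, -0.09, 0.01, 0, 0, 0, 0.06], [0, -0.135, 0.015, 0, 0, 0, 0.06], [0.0, -0.18, 0.02, 0, 0, 0, 0.06], [0.0, -0.225, 0.027, 0, 0, 0, 0.06], [0.01, -0.27, 0.034, 0, 0, 0, 0.06], [0.02, -0.315, 0.04, 0, 0, 0, 0.06], [0.04, -0.36, 0.045, 0, 0, 0, 0.06], [0.055, -0.395, 0.05, 0, 0, 0, 0.06], [0.0634, -0.411, 0.0515, -0.0034, 0.0016, 0, 0.06]]])

```text
clock: 2.7
position: [0.4625, -0.298, 0.1377]
ee_rot: [-0.13, 1.569, 0.133]
ft_force: [-0.7, 0.5, -0.6]
width: 0.0598
```

```bash
python3 go.py 0.463,-0.2955,0.02,0.17; python3 - <<'E'
from h import *
a=ctrl.snapshot("top");b=ctrl.snapshot("side")
d=np.hstack([cv2.resize(a[220:340,310:430],(400,400),interpolation=cv2.INTER_CUBIC),cv2.resize(b[220:380,230:390],(400,400),interpolation=cv2.INTER_CUBIC)])
cv2.imwrite("pics/ab.png",d)
E
```

```text
t 2.7 p [ 0.4625 -0.298   0.1377] psi 0.1674 xax [-0.002  0.001 -1.   ] F [-0.66  0.45 -0.6 ] Ftool [ 0.6   0.55 -0.58] M [ 0.05 -0.01 -0.02] w 0.0598 q [-0.68  0.11  1.47 -0.    1.56 -0.84]
0.463,-0.2955,0.02,0.17 shift [0.1177 0.0023 0.0011] turn [-0.0026 -0.002  -0.0015]
```

View pics/ab.png

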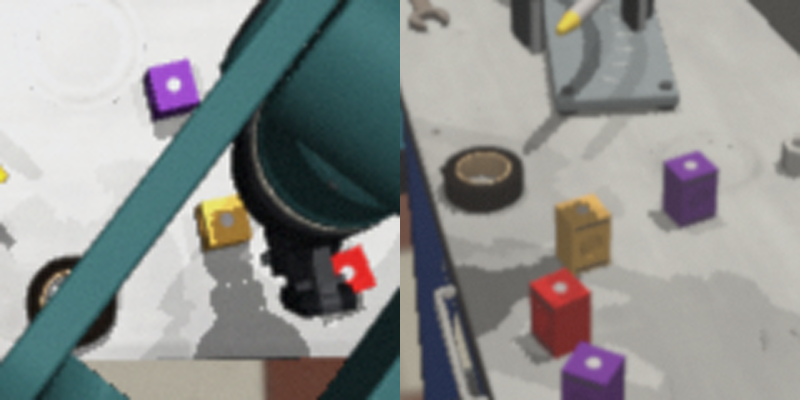

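```bash
python3 - <<'E'
from h import *
print(proj("top",[[.4625,-.298,.138],[.4625,-.298,.2],[.463,-.2955,.04]]),proj("side",[[.4625,-.298,.138],[.463,-.2955,.04],[.463,-.2955,.0]]))
a=ctrl.snapshot("side");d=cv2.resize(a[150:400,200:450],(600,600),interpolation=cv2.INTER_CUBIC)
cv2.imwrite("pics/ac.png",d)
E
```

```text
[[386.67094506 281.06281779]
 [392.29011645 277.15025898]
 [377.90485127 286.07152672]] [[302.03735374 252.33344553]
 [302.08337306 303.52813955]
 [302.13996737 323.2774221 ]]
```

View pics/ac.png

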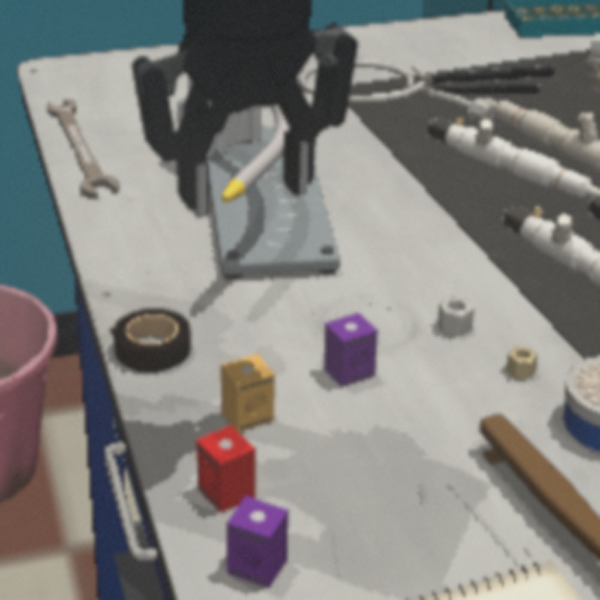

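In the side crop the fingertips straddle the gauge column at px (303,233), which matches laterally. They look higher than I predicted, so I'll descend and let the finger width confirm the grasp.

Emit:
drive_tool(targets=[[[0.02, 0.002, 0.001, 0, -0.002, -0.0015, 0.06], [0.045, 0.002, 0.001, 0, -0.002, -0.0015, 0.06], [0.065, 0.002, 0.001, 0, -0.002, -0.0015, 0.06], [0.075, 0.002, 0.001, 0, -0.002, -0.0015, 0.06], [0.085, 0.002, 0.001, 0, -0.002, -0.0015, 0.06], [0.093, 0.002, 0.001, 0, -0.002, -0.0015, 0.06], [0.1, 0.002, 0.001, 0, -0.002, -0.0015, 0.06], [0.107, 0.002, 0.001, 0, -0.002, -0.0015, 0.06], [0.114, 0.002, 0.001, 0, -0.002, -0.0015, 0.06], [0.116, 0.002, 0.001, 0, -0.002, -0.0015, 0.06]]])

```text
clock: 3.85
position: [0.4624, -0.293, 0.0219]
ee_rot: [-0.131, 1.567, 0.134]
ft_force: [0.2, 0.9, 0.3]
width: 0.0602
```

```bash
python3 go.py 0.463,-0.2955,0.022,0.17; python3 - <<'E'
from h import *
a=ctrl.snapshot("side");d=cv2.resize(a[220:380,230:390],(600,600),interpolation=cv2.INTER_CUBIC)
cv2.imwrite("pics/ad.png",d)
E
```

```text
t 3.85 p [ 0.4624 -0.293   0.0219] psi 0.1684 xax [-0.001  0.002 -1.   ] F [0.21 0.87 0.33] Ftool [-0.33  0.82  0.36] M [-0.   -0.03  0.02] w 0.0602 q [-0.67  0.19  1.63  0.    1.33 -0.84]
0.463,-0.2955,0.022,0.17 shift [-0.0001 -0.0026  0.0001] turn [-0.0016 -0.0005 -0.002 ]
```

View pics/ad.png

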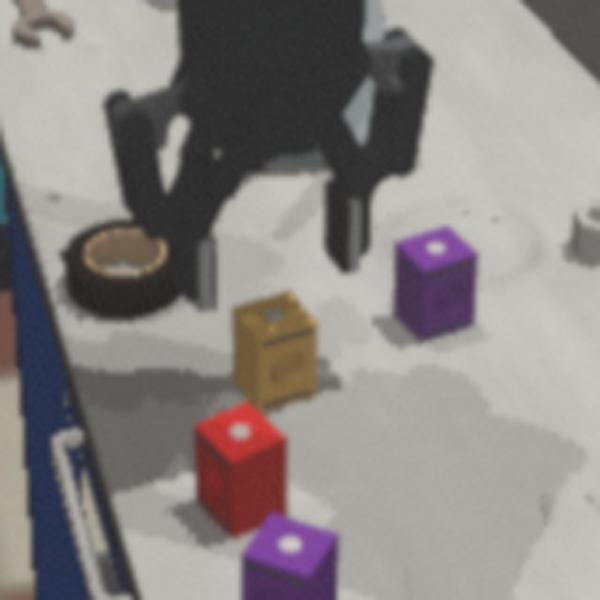

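The fingers don't straddle the gauge in this view. Tips are at px (285,301) and (323,292), above or behind it. I'll use the top view to tell a height error from a y error.

```bash
python3 - <<'E'
from h import *
a=ctrl.snapshot("top");d=cv2.resize(a[235:335,325:455],(780,600),interpolation=cv2.INTER_CUBIC)
for p,c in(([.433,-.298,.02],(0,0,255)),([.433,-.298,.055],(0,255,0)),([.433,-.21,.02],(255,0,0)),([.463,-.2955,.02],(0,255,255))):
    u=(proj("top",[p])[0]-[325,235]+.42)*6;cv2.circle(d,tuple(int(v) for v in u),4,c,-1)
cv2.imwrite("pics/ae.png",d)
print(on("side",[[285,301],[323,292]],.015),on("side",[[285,301],[323,292]],.05))
E
```

```text
[[ 0.44564092 -0.24798543  0.015     ]
 [ 0.51524642 -0.23965337  0.015     ]] [[ 0.43503262 -0.29499758  0.05      ]
 [ 0.50049453 -0.28716153  0.05      ]]
```

View pics/ae.png

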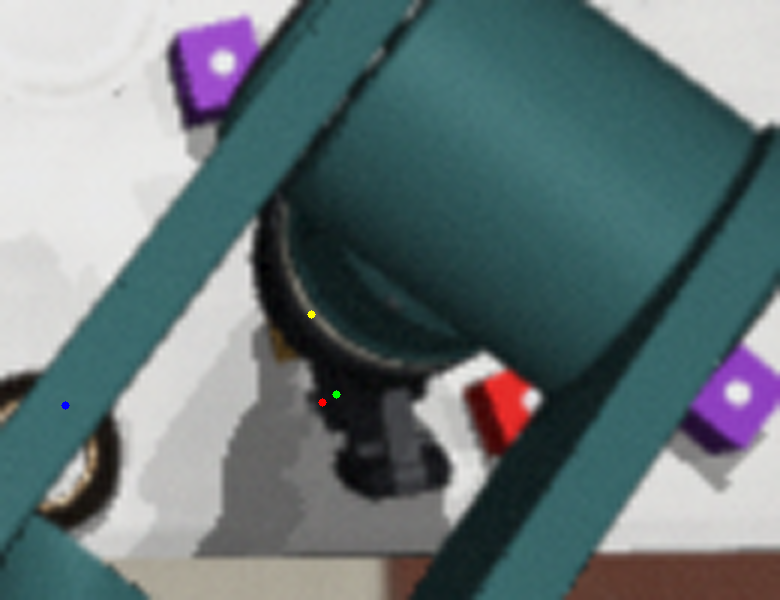

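Emit:
drive_tool(targets=[[[0.002, -0.002, 0, 0, 0, 0, 0.06], [0.004, -0.002, 0, 0, 0, 0, 0.06], [0.006, -0.002, 0, 0, 0, 0, 0.06], [0.008, -0.002, 0, 0, 0, 0, 0.06], [0.008, -0.002, 0, 0, 0, 0, 0.04], [0.008, -0.002, 0, 0, 0, 0, 0.04], [0.008, -0.002, 0, 0, 0, 0, 0.035], [0.008, -0.002, 0, 0, 0, 0, 0.035], [0.008, -0.002, 0, 0, 0, 0, 0.035], [0.008, -0.002, 0, 0, 0, 0, 0.035]]])

```text
clock: 4.95
position: [0.463, -0.2951, 0.0145]
ee_rot: [-0.131, 1.567, 0.133]
ft_force: [0.5, 0.9, -0.4]
width: 0.0347
```

```bash
python3 go.py; python3 - <<'E'
from h import *
a=ctrl.snapshot("side");d=cv2.resize(a[240:360,240:400],(800,600),interpolation=cv2.INTER_CUBIC)
cv2.imwrite("pics/af.png",d)
E
```

```text
t 4.95 p [ 0.463  -0.2951  0.0145] psi 0.1684 xax [-0.     0.002 -1.   ] F [ 0.46  0.89 -0.42] Ftool [0.42 0.8  0.6 ] M [ 0.03  0.04 -0.  ] w 0.0347 q [-0.67  0.2   1.63  0.    1.31 -0.84]
```

View pics/af.png

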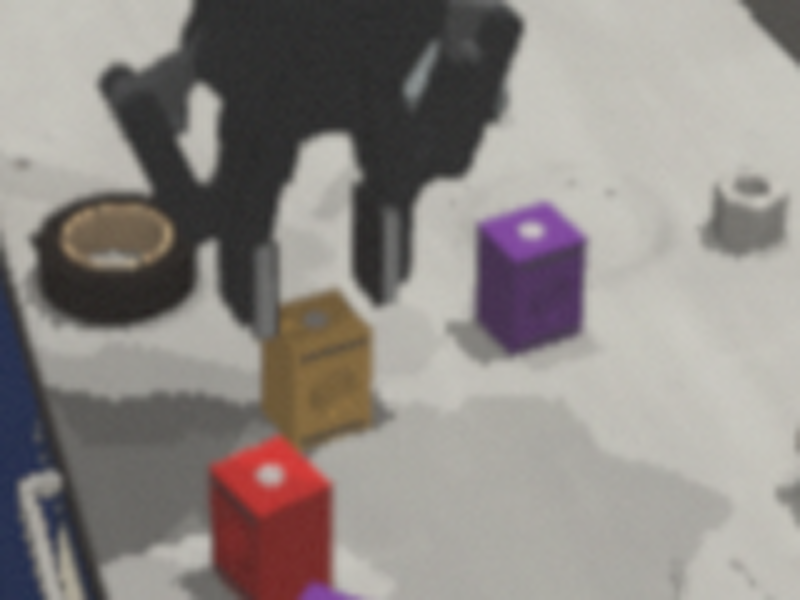

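Emit:
drive_tool(targets=[[[0, 0, 0, 0, 0, 0, 0.045], [0, 0, 0, 0, 0, 0, 0.045], [0, 0, 0, 0, 0, 0, 0.045], [0.001, 0, 0, 0, 0, 0, 0.045], [0.002, 0, 0, 0, 0, 0, 0.045], [0.003, 0, 0, 0, 0, 0, 0.045], [0.004, 0, 0, 0, 0, 0, 0.045], [0.005, 0, 0, 0, 0, 0, 0.045], [0.006, 0, 0, 0, 0, 0, 0.045], [0.006, 0, 0, 0, 0, 0, 0.045]]])

```text
clock: 6.0
position: [0.4629, -0.295, 0.0082]
ee_rot: [-0.131, 1.567, 0.134]
ft_force: [-0.3, -0.2, 0.1]
width: 0.0449
```

```bash
python3 go.py; python3 - <<'E'
from h import *
a=ctrl.snapshot("side");cv2.imwrite("pics/ag.png",a)
b=cv2.imread("pics/side0.png")
# gripper-dark pixels near: print columns' lowest dark row
g=cv2.cvtColor(a,cv2.COLOR_BGR2GRAY)
print("gauge", [(c,g[295:320,c].tolist()) for c in (290,293,318,321)])
E
```

```text
t 6.0 p [ 0.4629 -0.295   0.0082] psi 0.1684 xax [-0.001  0.002 -1.   ] F [-0.27 -0.16  0.12] Ftool [-0.12 -0.11 -0.3 ] M [-0.04 -0.01  0.01] w 0.0449 q [-0.67  0.21  1.64  0.    1.3  -0.84]
gauge [(290, [103, 104, 105, 106, 107, 107, 107, 108, 107, 106, 107, 109, 107, 108, 107, 121, 152, 170, 171, 160, 153, 154, 153, 153, 146]), (293, [157, 157, 157, 157, 158, 149, 122, 99, 95, 91, 85, 84, 84, 86, 86, 89, 93, 94, 94, 96, 94, 94, 92, 94, 94]), (318, [54, 55, 54, 54, 54, 55, 60, 86, 137, 169, 179, 180, 180, 179, 180, 178, 180, 178, 179, 179, 179, 180, 180, 180, 166]), (321, [101, 100, 103, 113, 122, 124, 128, 145, 170, 178, 181, 182, 181, 181, 179, 178, 180, 179, 176, 182, 186, 190, 189, 184, 175])]
```

Emit:
drive_tool(targets=[[[0.001, 0, 0, 0, 0, 0, 0.045], [0.002, 0, 0, 0, 0, 0, 0.045], [0.003, 0, 0, 0, 0, 0, 0.045], [0.004, 0, 0, 0, 0, 0, 0.045], [0.005, 0, 0, 0, 0, 0, 0.045], [0.006, 0, 0, 0, 0, 0, 0.045], [0.006, 0, 0, 0, 0, 0, 0.045], [0.006, 0, 0, 0, 0, 0, 0.045], [0.006, 0, 0, 0, 0, 0, 0.045], [0.006, 0, 0, 0, 0, 0, 0.045]]])

```text
clock: 7.05
position: [0.463, -0.2951, 0.0024]
ee_rot: [-0.131, 1.567, 0.133]
ft_force: [-0.9, 0.5, -0.0]
width: 0.0447
```

```bash
python3 go.py; python3 - <<'E'
from h import *
a=ctrl.snapshot("side")
g=cv2.cvtColor(a,cv2.COLOR_BGR2GRAY)
print([(c,g[295:325,c].tolist()) for c in (290,318)])
E
```

```text
t 7.05 p [ 0.463  -0.2951  0.0024] psi 0.1684 xax [-0.     0.002 -1.   ] F [-0.86  0.52 -0.04] Ftool [ 0.04  0.66 -0.76] M [-0.01  0.04  0.01] w 0.0447 q [-0.67  0.21  1.64  0.    1.29 -0.84]
[(290, [83, 100, 105, 107, 107, 108, 108, 108, 107, 106, 108, 106, 107, 105, 105, 108, 107, 106, 115, 138, 149, 153, 155, 153, 146, 119, 99, 95, 97, 109]), (318, [49, 51, 53, 53, 53, 52, 53, 50, 53, 59, 97, 155, 177, 179, 179, 179, 178, 179, 178, 179, 176, 169, 165, 161, 140, 123, 114, 110, 109, 123])]
```

Emit:
drive_tool(targets=[[[0.0015, 0, 0, 0, 0, 0, 0.045], [0.003, 0, 0, 0, 0, 0, 0.045], [0.0045, 0, 0, 0, 0, 0, 0.045], [0.006, 0, 0, 0, 0, 0, 0.045], [0.0075, 0, 0, 0, 0, 0, 0.045], [0.009, 0, 0, 0, 0, 0, 0.045], [0.0105, 0, 0, 0, 0, 0, 0.045], [0.012, 0, 0, 0, 0, 0, 0.045], [0.012, 0, 0, 0, 0, 0, 0.045], [0.012, 0, 0, 0, 0, 0, 0.045]]])

```text
clock: 8.1
position: [0.4629, -0.2951, -0.0096]
ee_rot: [-0.131, 1.567, 0.133]
ft_force: [-0.8, -0.0, -0.3]
width: 0.0451
```

```bash
python3 go.py; python3 - <<'E'
from h import *
a=ctrl.snapshot("side")
g=cv2.cvtColor(a,cv2.COLOR_BGR2GRAY);cv2.imwrite("pics/ah.png",cv2.resize(a[240:360,240:400],(800,600),interpolation=cv2.INTER_CUBIC))
print([(c,g[298:330,c].tolist()) for c in (287,290,318,321)])
E
```

```text
t 8.1 p [ 0.4629 -0.2951 -0.0096] psi 0.1683 xax [-0.     0.002 -1.   ] F [-0.77 -0.02 -0.3 ] Ftool [ 0.3   0.11 -0.76] M [ 0.07  0.   -0.02] w 0.0451 q [-0.67  0.23  1.65  0.    1.27 -0.84]
[(287, [46, 49, 46, 47, 51, 55, 58, 58, 59, 54, 56, 57, 56, 56, 56, 55, 52, 55, 60, 72, 88, 91, 92, 94, 94, 93, 94, 93, 96, 99, 98, 99]), (290, [49, 52, 55, 68, 91, 104, 107, 107, 107, 107, 106, 107, 106, 107, 105, 107, 105, 106, 107, 105, 105, 100, 97, 94, 94, 99, 106, 103, 98, 96, 103, 103]), (318, [54, 52, 54, 51, 53, 53, 53, 53, 52, 52, 54, 53, 61, 96, 149, 170, 168, 160, 139, 114, 98, 101, 99, 103, 107, 113, 130, 157, 168, 168, 169, 170]), (321, [101, 102, 102, 100, 101, 100, 102, 100, 104, 111, 117, 121, 128, 148, 170, 176, 178, 182, 186, 181, 166, 153, 133, 116, 112, 129, 156, 169, 170, 172, 171, 171])]
```

View pics/ah.png

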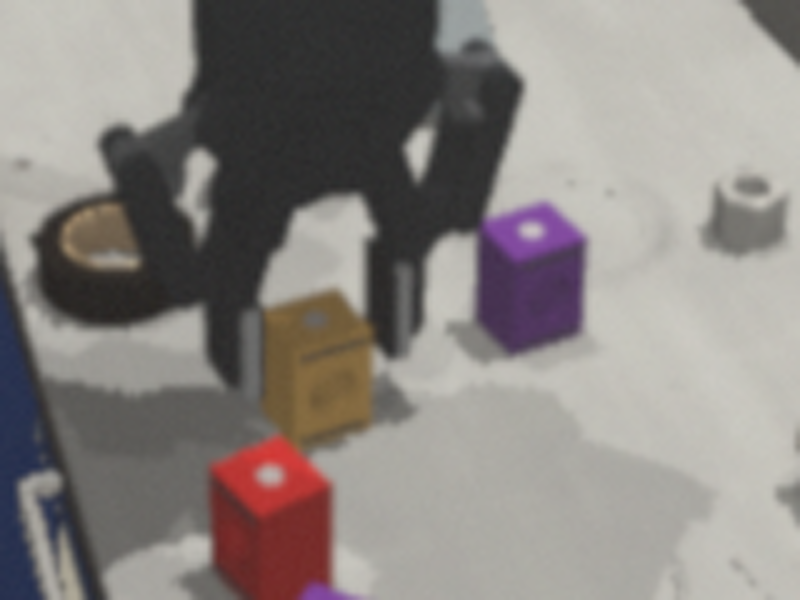

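Side view: the fingers now straddle the gauge, with tips at about crop (250,390) and (400,355). The robot's reported z is about 31 mm low against the cameras, so I'll work relative to the grasp. Down 5 mm, then grip.

Emit:
drive_tool(targets=[[[0.0015, 0, 0, 0, 0, 0, 0.045], [0.003, 0, 0, 0, 0, 0, 0.045], [0.005, 0, 0, 0, 0, 0, 0.045], [0.005, 0, 0, 0, 0, 0, 0.035], [0.005, 0, 0, 0, 0, 0, 0.03], [0.005, 0, 0, 0, 0, 0, 0.025], [0.005, 0, 0, 0, 0, 0, 0.01], [0.005, 0, 0, 0, 0, 0, 0.01], [0.005, 0, 0, 0, 0, 0, 0.01], [0.005, 0, 0, 0, 0, 0, 0.01]]])

```text
clock: 9.15
position: [0.4631, -0.2952, -0.0144]
ee_rot: [-0.131, 1.567, 0.133]
ft_force: [-0.6, -0.9, 0.6]
width: 0.0272
```

```bash
python3 go.py; python3 - <<'E'
from h import *
a=ctrl.snapshot("side"); cv2.imwrite("pics/grip.png",a)
hs=cv2.cvtColor(a,cv2.COLOR_BGR2HSV);m=cv2.inRange(hs,(12,90,60),(28,255,255));m[:290]=0;m[345:]=0;m[:,:285]=0;m[:,325:]=0
print(cv2.boundingRect(cv2.findNonZero(m)))
b=cv2.imread("pics/side0.png")
hs=cv2.cvtColor(b,cv2.COLOR_BGR2HSV);m=cv2.inRange(hs,(12,90,60),(28,255,255));m[:290]=0;m[345:]=0;m[:,:285]=0;m[:,325:]=0
print(cv2.boundingRect(cv2.findNonZero(m)))
E
```

```text
t 9.15 p [ 0.4631 -0.2952 -0.0144] psi 0.1684 xax [-0.     0.001 -1.   ] F [-0.57 -0.95  0.59] Ftool [-0.59 -0.84 -0.72] M [-0.02 -0.06  0.02] w 0.0272 q [-0.67  0.23  1.66  0.    1.26 -0.84]
(295, 299, 19, 31)
(293, 298, 21, 31)
```

Emit:
drive_tool(targets=[[[-0.015, 0, 0, 0, 0, 0, 0.01], [-0.04, 0, 0, 0, 0, 0, 0.01], [-0.065, 0.005, 0, 0.1, 0, 0, 0.01], [-0.075, 0.02, 0.002, 0.22, 0, 0, 0.01], [-0.075, 0.04, 0.004, 0.35, 0, 0, 0.01], [-0.075, 0.06, 0.006, 0.48, 0, 0, 0.01], [-0.075, 0.08, 0.009, 0.61, 0, 0, 0.01], [-0.075, 0.095, 0.011, 0.74, 0, 0, 0.01], [-0.075, 0.103, 0.0125, 0.877, 0, 0, 0.01], [-0.075, 0.103, 0.0125, 0.877, 0, 0, 0.01]]])

```text
clock: 10.2
position: [0.458, -0.1905, 0.0613]
ee_rot: [0.554, 1.5, -0.552]
ft_force: [0.3, -0.2, -1.8]
width: 0.0274
```

```bash
python3 go.py .458,-.191,.0606,-.709; python3 - <<'E'
from h import *
S=ctrl.snapshot("side");T=ctrl.snapshot("top");cv2.imwrite("pics/n_side.png",S);cv2.imwrite("pics/n_top.png",T)
o=ctrl.get_obs()["position"]; print(proj("side",[o+[0,0,.0344]]),proj("top",[o+[0,0,.0344]]))
cv2.imwrite("pics/n.png",np.hstack([cv2.resize(S[190:310,240:340],(500,600),interpolation=cv2.INTER_CUBIC),cv2.resize(T[230:330,280:330],(300,600),interpolation=cv2.INTER_CUBIC)]))
E
```

```text
t 10.2 p [ 0.458  -0.1905  0.0613] psi -0.7068 xax [-0.     0.002 -1.   ] F [ 0.26 -0.25 -1.79] Ftool [ 1.79 -0.02  0.36] M [-0.02 -0.01 -0.01] w 0.0274 q [-0.51  0.04  1.71  0.    1.4   0.2 ]
.458,-.191,.0606,-.709 shift [ 0.0007 -0.0004  0.0003] turn [ 0.0022 -0.001  -0.0012]
[[283.73254891 242.73337298]] [[327.89706368 286.38228353]]
```

View pics/n.png

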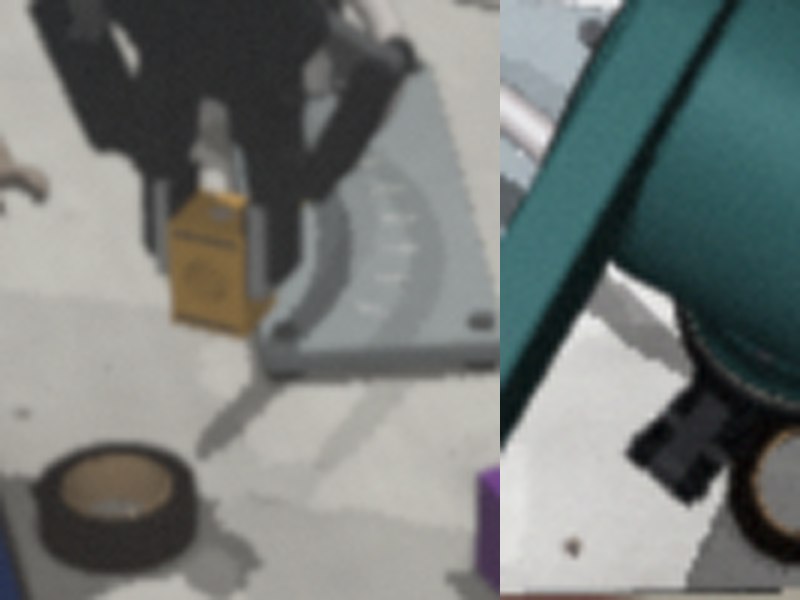

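```bash
python3 - <<'E'
from h import *
o=ctrl.get_obs()["position"]; c=o+[0,0,.0344]; u=np.array([np.cos(.864),np.sin(.864),0]);n=np.array([u[1],-u[0],0]);k=np.array([0,0,1])
F=np.array([c-.013*u+sx*.014*n+sz*.02*k for sz,sx in((1,-1),(1,1),(-1,-1),(-1,1))]);
P=proj("side",F);print("pred",P.round(1).tolist(),P.mean(0))
M=(np.array([[172,228],[245,235],[173,320],[247,333]])+.5)/5-.5+[240,190];print("seen",M.round(1).tolist(),M.mean(0))
b=cv2.imread("pics/side0.png");hs=cv2.cvtColor(b,cv2.COLOR_BGR2HSV);m=cv2.inRange(hs,(22,110,120),(34,255,255));m[:215]=0;m[245:]=0;m[:,:285]=0;m[:,:][:,312:]=0
q=cv2.findNonZero(m)[:,0];print("nose side",q.min(0),q.max(0),q.mean(0),len(q))
t=cv2.imread("pics/top0.png");hs=cv2.cvtColor(t,cv2.COLOR_BGR2HSV);m=cv2.inRange(hs,(24,110,120),(34,255,255));m[:255]=0;m[280:]=0;m[:,:295]=0;m[:,318:]=0
r=cv2.findNonZero(m)[:,0];print("nose top",r.min(0),r.max(0),r.mean(0),len(r))
# triangulate nose centroid
A=[];B=[]
for cam,p in(("side",q.mean(0)),("top",r.mean(0))):
    oo,d=ray(cam,p);d=d[0]/np.linalg.norm(d);Q=np.eye(3)-np.outer(d,d);A.append(Q);B.append(Q@oo)
x=np.linalg.solve(sum(A),sum(B));print("nose centroid 3d",x.round(4),proj("side",[x]),proj("top",[x]))
print("fixed z",on("side",q.mean(0),.095),on("top",r.mean(0),.095))
print("axis top: far/near", cv2.fitLine(r.astype(np.float32),cv2.DIST_L2,0,.01,.01).ravel(), cv2.fitLine(q.astype(np.float32),cv2.DIST_L2,0,.01,.01).ravel())
E
```

```text
pred [[272.6, 234.2], [287.4, 237.8], [273.2, 254.5], [287.8, 258.2]] [280.25246555 246.14937872]
seen [[274.0, 235.2], [288.6, 236.6], [274.2, 253.6], [289.0, 256.2]] [281.45 245.4 ]
nose side [293 225] [301 233] [296.92156863 228.66666667] 51
nose top [301 265] [311 274] [306.43396226 269.75471698] 53
nose centroid 3d [ 0.4912 -0.1513  0.0965] [[296.53759775 228.72639441]] [[306.49322498 269.39819676]]
fixed z [[ 0.49257676 -0.14857738  0.095     ]] [[ 0.49069513 -0.15118742  0.095     ]]
axis top: far/near [  0.7741903   0.6329529 306.43396   269.75473  ] [  0.76140237  -0.6482796  296.92157    228.66667   ]
```

Emit:
drive_tool(targets=[[[0.0007, 0.003, 0, 0.001, -0.001, -0.001, 0.01], [0.0007, 0.007, 0, 0.001, -0.001, -0.001, 0.01], [0.0007, 0.011, 0, 0.001, -0.001, -0.001, 0.01], [0.0007, 0.015, 0, 0.001, -0.001, -0.001, 0.01], [0.0007, 0.019, 0, 0.001, -0.001, -0.001, 0.01], [0.0007, 0.022, -0.0005, 0.0, -0.001, -0.001, 0.01], [0.0007, 0.025, -0.0005, 0.0, -0.001, -0.001, 0.01], [0.0007, 0.027, -0.0005, 0.0, -0.001, -0.001, 0.01], [0.0007, 0.029, -0.0005, 0.0, -0.001, -0.001, 0.01], [0.0007, 0.031, -0.0005, 0.0, -0.001, -0.001, 0.01]]])

```text
clock: 11.3
position: [0.478, -0.1678, 0.0605]
ee_rot: [0.551, 1.499, -0.552]
ft_force: [0.2, -0.9, -0.7]
width: 0.027
```

```bash
cat > st.py <<'E'
from h import *
import sys
def read(n=1):
    F=[];M=[]
    for i in range(n):
        if i: ctrl.snapshot("side")
        o=ctrl.get_obs();F.append(o["ft_force"]);M.append(o["ft_torque"])
    r=R.from_rotvec(o["ee_rot"]).as_matrix()
    p=o["position"];psi=np.arctan2(r[1,2],r[0,2])
    F=np.mean(F,0)
    d=np.load("fit.npy");S=np.linspace(-.2,.1,3001);L,A=line(*d,S);j=np.argmin(((L-p[:2])**2).sum(1))
    n=np.array([np.sin(A[j]),-np.cos(A[j])])
    print(f"t {o['clock']:.2f} p {p.round(4)} psi {psi:.3f} s {S[j]:.4f} modelPsi {A[j]-np.pi/2:.3f} lat {(p[:2]-L[j])@n*1e3:.1f}mm  Ftool(down,travel,right) {(r.T@F).round(2)} Mtool {(r.T@np.mean(M,0)).round(3)} w {o['width']:.4f} tilt {r[:2,0].round(4)}")
    return o,r
if __name__=="__main__":read(int(sys.argv[1]) if len(sys.argv)>1 else 4)
E
python3 st.py 4
```

```text
t 11.45 p [ 0.4779 -0.1678  0.0605] psi -0.705 s -0.1559 modelPsi -0.704 lat -1.6mm  Ftool(down,travel,right) [ 1.2  -0.23  0.25] Mtool [-0.017  0.018  0.021] w 0.0271 tilt [ 0.0003 -0.0008]
```

Emit:
drive_tool(targets=[[[0, 0.002, 0, 0, 0, 0, 0.01], [0, 0.004, 0, 0, 0, 0, 0.01], [0, 0.006, 0, 0, 0, 0, 0.01], [0, 0.008, 0, 0, 0, 0, 0.01], [0, 0.01, 0, 0, 0, 0, 0.01], [0, 0.011, 0, 0, 0, 0, 0.01], [0, 0.012, 0, 0, 0, 0, 0.01], [0, 0.013, 0, 0, 0, 0, 0.01], [0, 0.014, 0, 0, 0, 0, 0.01], [0, 0.014, 0, 0, 0, 0, 0.01]]])

```text
clock: 12.45
position: [0.4871, -0.1571, 0.0605]
ee_rot: [0.551, 1.499, -0.552]
ft_force: [-0.0, -0.1, -2.4]
width: 0.027
```

```bash
python3 st.py 4
```

```text
t 12.60 p [ 0.487  -0.1572  0.0605] psi -0.705 s -0.1420 modelPsi -0.704 lat -1.5mm  Ftool(down,travel,right) [ 1.98  0.45 -0.28] Mtool [-0.026 -0.02  -0.009] w 0.0266 tilt [ 0.0003 -0.0008]
```

Emit:
drive_tool(targets=[[[0, 0.001, 0, 0, 0, 0, 0.01], [0, 0.002, 0, 0, 0, 0, 0.01], [0, 0.003, 0, 0, 0, 0, 0.01], [0, 0.004, 0, 0, 0, 0, 0.01], [0, 0.005, 0, 0, 0, 0, 0.01], [0, 0.006, 0, 0, 0, 0, 0.01], [0, 0.007, 0, 0, 0, 0, 0.01], [0, 0.008, 0, 0, 0, 0, 0.01], [0, 0.009, 0, 0, 0, 0, 0.01], [0, 0.009, 0, 0, 0, 0, 0.01]]])

```text
clock: 13.6
position: [0.4929, -0.1502, 0.0604]
ee_rot: [0.551, 1.499, -0.552]
ft_force: [0.4, 0.9, -0.5]
width: 0.0274
```

```bash
python3 st.py 4
```

```text
t 13.75 p [ 0.4928 -0.1503  0.0605] psi -0.705 s -0.1329 modelPsi -0.704 lat -1.6mm  Ftool(down,travel,right) [ 1.49  0.24 -0.83] Mtool [-0.011  0.127 -0.002] w 0.0267 tilt [ 0.0001 -0.0006]
```

Emit:
drive_tool(targets=[[[0, 0, -0.0003, 0, 0, 0, 0.01], [0, 0, -0.0006, 0, 0, 0, 0.01], [0, 0.001, -0.001, 0, 0, 0, 0.01], [0, 0.002, -0.001, 0, 0, 0, 0.01], [0, 0.003, -0.001, 0, 0, 0, 0.01], [0, 0.004, -0.001, 0, 0, 0, 0.01], [0, 0.005, -0.001, 0, 0, 0, 0.01], [0, 0.006, -0.001, 0, 0, 0, 0.01], [0, 0.007, -0.001, 0, 0, 0, 0.01], [0, 0.007, -0.001, 0, 0, 0, 0.01]]])

```text
clock: 14.75
position: [0.4966, -0.1442, 0.0604]
ee_rot: [0.551, 1.499, -0.552]
ft_force: [0.2, -0.0, -1.4]
width: 0.0272
```

```bash
python3 st.py 4
```

```text
t 14.90 p [ 0.4965 -0.1443  0.0604] psi -0.705 s -0.1259 modelPsi -0.704 lat -2.6mm  Ftool(down,travel,right) [ 1.8   0.31 -0.07] Mtool [0.014 0.004 0.009] w 0.0271 tilt [ 0.0001 -0.0006]
```

Emit:
drive_tool(targets=[[[0, 0.001, 0, 0, 0, 0, 0.01], [0, 0.0025, 0, 0, 0, 0, 0.01], [0, 0.004, 0, 0, 0, 0, 0.01], [0, 0.0055, 0, 0, 0, 0, 0.01], [0, 0.007, 0, 0, 0, 0, 0.01], [0, 0.0085, 0, 0, 0, 0, 0.01], [0, 0.01, 0, 0, 0, 0, 0.01], [0, 0.0115, 0, 0, 0, 0, 0.01], [0, 0.0125, 0, 0, 0, 0, 0.01], [0, 0.013, 0, 0, 0, 0, 0.01]]])

```text
clock: 15.9
position: [0.505, -0.1343, 0.0604]
ee_rot: [0.551, 1.499, -0.552]
ft_force: [-0.6, -0.1, -1.3]
width: 0.027
```

```bash
python3 st.py 4
```

```text
t 16.05 p [ 0.505  -0.1344  0.0604] psi -0.705 s -0.1129 modelPsi -0.704 lat -2.6mm  Ftool(down,travel,right) [1.74 0.   0.1 ] Mtool [-0.009  0.011  0.004] w 0.0269 tilt [ 0.0001 -0.0007]
```

Emit:
drive_tool(targets=[[[0, 0.001, 0, 0, 0, 0, 0.01], [0, 0.0025, 0, 0, 0, 0, 0.01], [0, 0.004, 0, 0, 0, 0, 0.01], [0, 0.0055, 0, 0, 0, 0, 0.01], [0, 0.007, 0, 0, 0, 0, 0.01], [0, 0.0085, 0, 0, 0, 0, 0.01], [0, 0.01, 0, 0, 0, 0, 0.01], [0, 0.0115, 0, 0, 0, 0, 0.01], [0, 0.013, 0, 0, 0, 0, 0.01], [0, 0.0135, 0, 0, 0, 0, 0.01]]])

```text
clock: 17.05
position: [0.5139, -0.124, 0.0604]
ee_rot: [0.551, 1.499, -0.552]
ft_force: [0.3, 0.6, -2.1]
width: 0.0269
```

```bash
python3 st.py 4
```

```text
t 17.20 p [ 0.5137 -0.1241  0.0604] psi -0.705 s -0.0994 modelPsi -0.704 lat -2.6mm  Ftool(down,travel,right) [1.98 0.53 0.08] Mtool [ 0.002  0.016 -0.005] w 0.0272 tilt [ 0.     -0.0007]
```

```bash
cat > nx.py <<'E'
# usage: nx.py ds lat1(mm, target at end, positive right of model) dpsi
from st import *
ds,lat,dps=map(float,sys.argv[1:4])
o,r=read(1 if len(sys.argv)<5 else int(sys.argv[4]));p=o["position"];d=np.load("fit.npy")
S=np.linspace(-.2,.1,3001);L,A=line(*d,S);s0=S[np.argmin(((L-p[:2])**2).sum(1))]
def pose(s):
    P,a=line(*d,s);Q,aa=line(*d,np.array([s-.009,s+.009]));m=(P[0]+Q.mean(0))/2
    return m,a[0],aa.mean()-np.pi/2
m,a,ps=pose(s0);lat0=(p[:2]-m)@[np.sin(a),-np.cos(a)];psi0=np.arctan2(r[1,2],r[0,2]);dp0=psi0-ps
print("s0",s0.round(4),"lat0",(lat0*1e3).round(2),"dpsi0",dp0.round(4),"aim s",(s0+ds).round(4))
for f in(.5,1):
    m,a,ps=pose(s0+ds*f);l=lat0+(lat/1e3-lat0)*f
    w=np.r_[m+l*np.array([np.sin(a),-np.cos(a)]),.0604]
    q=r.T@(w-p);print(f,"shift",q.round(5),"turnx",-(ps+dp0+(dps-dp0)*f-psi0).round(4))
E
python3 nx.py .013 -2.6 0
```

```text
t 17.20 p [ 0.5137 -0.1241  0.0604] psi -0.705 s -0.0994 modelPsi -0.704 lat -2.6mm  Ftool(down,travel,right) [ 1.95  0.79 -0.02] Mtool [ 0.056  0.013 -0.022] w 0.0272 tilt [ 0.     -0.0007]
s0 -0.0994 lat0 -2.58 dpsi0 -0.0014 aim s -0.0864
0.5 shift [ 1.00e-05  6.51e-03 -2.00e-05] turnx -0.0007
1 shift [ 0.000e+00  1.301e-02 -4.000e-05] turnx -0.0014
```

Emit:
drive_tool(targets=[[[0, 0.0015, 0, 0, 0, 0, 0.01], [0, 0.003, 0, 0, 0, 0, 0.01], [0, 0.0045, 0, 0, 0, 0, 0.01], [0, 0.006, 0, 0, 0, 0, 0.01], [0, 0.0075, 0, 0, 0, 0, 0.01], [0, 0.009, 0, 0, 0, 0, 0.01], [0, 0.0105, 0, 0, 0, 0, 0.01], [0, 0.012, 0, 0, 0, 0, 0.01], [0, 0.013, 0, 0, 0, 0, 0.01], [0, 0.013, 0, 0, 0, 0, 0.01]]])

```text
clock: 18.2
position: [0.5222, -0.1141, 0.0604]
ee_rot: [0.551, 1.499, -0.552]
ft_force: [0.6, 0.5, -1.6]
width: 0.0271
```

```bash
python3 nx.py .01 -2.6 0 4
```

```text
t 18.35 p [ 0.5221 -0.1142  0.0604] psi -0.705 s -0.0864 modelPsi -0.704 lat -2.6mm  Ftool(down,travel,right) [1.57 0.52 0.17] Mtool [-0.003  0.039  0.016] w 0.0271 tilt [-0.     -0.0007]
s0 -0.0864 lat0 -2.57 dpsi0 -0.0014 aim s -0.0764
0.5 shift [-2.00e-05  5.04e-03 -2.00e-05] turnx -0.0039
1 shift [-2.000e-05  1.004e-02 -7.000e-05] turnx -0.0225
```

Emit:
drive_tool(targets=[[[0, 0.001, 0, 0, 0, 0, 0.01], [0, 0.002, 0, 0, 0, 0, 0.01], [0, 0.0035, -0.0001, -0.002, 0, 0, 0.01], [0, 0.005, -0.0001, -0.004, 0, 0, 0.01], [0, 0.006, -0.0001, -0.008, 0, 0, 0.01], [0, 0.007, -0.0002, -0.012, 0, 0, 0.01], [0, 0.008, -0.0002, -0.015, 0, 0, 0.01], [0, 0.009, -0.0003, -0.019, 0, 0, 0.01], [0, 0.01, -0.0003, -0.022, 0, 0, 0.01], [0, 0.01, -0.0003, -0.022, 0, 0, 0.01]]])

```text
clock: 19.35
position: [0.5284, -0.1063, 0.0604]
ee_rot: [0.534, 1.504, -0.535]
ft_force: [-0.3, -0.4, -1.8]
width: 0.0274
```

```bash
python3 nx.py .01 -2.6 0 4
```

```text
t 19.50 p [ 0.5283 -0.1064  0.0604] psi -0.683 s -0.0765 modelPsi -0.704 lat -2.9mm  Ftool(down,travel,right) [ 1.82 -0.23 -0.11] Mtool [0.002 0.    0.006] w 0.0271 tilt [-0.0001 -0.0008]
s0 -0.0765 lat0 -2.84 dpsi0 -0.0002 aim s -0.0665
0.5 shift [-3.00e-05  4.96e-03  1.40e-04] turnx -0.0179
1 shift [-3.00e-05  9.87e-03  1.70e-04] turnx -0.0359
```

Emit:
drive_tool(targets=[[[0, 0.001, 0, -0.003, 0, 0, 0.01], [0, 0.002, 0, -0.007, 0, 0, 0.01], [0, 0.0035, 0, -0.012, 0, 0, 0.01], [0, 0.005, 0.0, -0.018, 0, 0, 0.01], [0, 0.006, 0.0, -0.022, 0, 0, 0.01], [0, 0.007, 0, -0.026, 0, 0, 0.01], [0, 0.008, 0, -0.029, 0, 0, 0.01], [0, 0.009, 0, -0.033, 0, 0, 0.01], [0, 0.01, 0, -0.036, 0, 0, 0.01], [0, 0.01, 0, -0.036, 0, 0, 0.01]]])

```text
clock: 20.5
position: [0.5348, -0.0986, 0.0604]
ee_rot: [0.506, 1.511, -0.507]
ft_force: [0.3, 0.1, -1.4]
width: 0.0266
```

```bash
python3 nx.py .01 -2.6 0 4
```

```text
t 20.65 p [ 0.5347 -0.0987  0.0604] psi -0.647 s -0.0664 modelPsi -0.654 lat -2.9mm  Ftool(down,travel,right) [ 1.52  0.28 -0.23] Mtool [-0.014  0.003  0.01 ] w 0.0269 tilt [-0.0001 -0.0008]
s0 -0.0664 lat0 -2.74 dpsi0 -0.0002 aim s -0.0564
0.5 shift [-4.00e-05  4.86e-03  1.00e-05] turnx -0.0283
1 shift [-4.00e-05  9.76e-03 -1.50e-04] turnx -0.0642
```

Emit:
drive_tool(targets=[[[0, 0.001, 0, -0.005, 0, 0, 0.01], [0, 0.002, 0, -0.011, 0, 0, 0.01], [0, 0.0035, 0, -0.02, 0, 0, 0.01], [0, 0.005, 0.0, -0.029, 0, 0, 0.01], [0, 0.006, 0.0, -0.036, 0, 0, 0.01], [0, 0.007, -0.0001, -0.043, 0, 0, 0.01], [0, 0.008, -0.0001, -0.05, 0, 0, 0.01], [0, 0.009, -0.0002, -0.057, 0, 0, 0.01], [0, 0.01, -0.0002, -0.064, 0, 0, 0.01], [0, 0.01, -0.0002, -0.064, 0, 0, 0.01]]])

```text
clock: 21.65
position: [0.5406, -0.0905, 0.0604]
ee_rot: [0.456, 1.522, -0.457]
ft_force: [0.5, -0.2, -2.2]
width: 0.0272
```

```bash
python3 nx.py .01 -2.6 0 4
```

```text
t 21.80 p [ 0.5405 -0.0906  0.0604] psi -0.583 s -0.0562 modelPsi -0.582 lat -2.8mm  Ftool(down,travel,right) [ 2.06 -0.29 -0.04] Mtool [-0.015  0.022  0.003] w 0.0271 tilt [-0.0001 -0.0008]
s0 -0.0562 lat0 -2.65 dpsi0 -0.0016 aim s -0.0462
0.5 shift [-5.00e-05  4.88e-03 -7.00e-05] turnx -0.0365
1 shift [-5.00e-05  9.77e-03 -3.10e-04] turnx -0.0731
```

Going well, no contact. Next step is 12 mm.

Emit:
drive_tool(targets=[[[0, 0.0012, 0, -0.008, 0, 0, 0.01], [0, 0.0025, 0, -0.018, 0, 0, 0.01], [0, 0.004, 0, -0.029, 0, 0, 0.01], [0, 0.0055, -0.0001, -0.041, 0, 0, 0.01], [0, 0.007, -0.0001, -0.052, 0, 0, 0.01], [0, 0.0083, -0.0002, -0.062, 0, 0, 0.01], [0, 0.0095, -0.0003, -0.071, 0, 0, 0.01], [0, 0.0107, -0.0004, -0.08, 0, 0, 0.01], [0, 0.0117, -0.0005, -0.087, 0, 0, 0.01], [0, 0.0117, -0.0005, -0.087, 0, 0, 0.01]]])

```text
clock: 22.8
position: [0.5466, -0.0804, 0.0603]
ee_rot: [0.388, 1.536, -0.389]
ft_force: [0.4, 0.3, -2.1]
width: 0.027
```

```bash
python3 nx.py .012 -2.6 0 4
```

```text
t 22.95 p [ 0.5465 -0.0806  0.0603] psi -0.496 s -0.0442 modelPsi -0.496 lat -2.8mm  Ftool(down,travel,right) [1.88 0.01 0.33] Mtool [ 0.021 -0.001 -0.021] w 0.0272 tilt [-0.0001 -0.0009]
s0 -0.0442 lat0 -2.64 dpsi0 -0.0003 aim s -0.0322
0.5 shift [-6.00e-05  5.92e-03 -1.10e-04] turnx -0.043
1 shift [-7.000e-05  1.179e-02 -4.700e-04] turnx -0.086
```

Emit:
drive_tool(targets=[[[0, 0.0012, 0, -0.008, 0, 0, 0.01], [0, 0.0025, 0, -0.018, 0, 0, 0.01], [0, 0.004, 0, -0.029, 0, 0, 0.01], [0, 0.0055, -0.0001, -0.041, 0, 0, 0.01], [0, 0.007, -0.0001, -0.052, 0, 0, 0.01], [0, 0.0083, -0.0002, -0.062, 0, 0, 0.01], [0, 0.0095, -0.0003, -0.071, 0, 0, 0.01], [0, 0.0107, -0.0004, -0.079, 0, 0, 0.01], [0, 0.0118, -0.0005, -0.086, 0, 0, 0.01], [0, 0.0118, -0.0005, -0.086, 0, 0, 0.01]]])

```text
clock: 23.95
position: [0.5518, -0.0698, 0.0603]
ee_rot: [0.321, 1.547, -0.322]
ft_force: [0.2, -0.2, -2.0]
width: 0.0268
```

```bash
python3 nx.py .012 -2.6 0 4
```

```text
t 24.10 p [ 0.5517 -0.07    0.0603] psi -0.410 s -0.0322 modelPsi -0.410 lat -2.8mm  Ftool(down,travel,right) [1.72 0.35 0.29] Mtool [-0.043  0.008  0.002] w 0.0269 tilt [-0.0003 -0.0009]
s0 -0.0322 lat0 -2.65 dpsi0 -0.0001 aim s -0.0202
0.5 shift [-0.00011  0.00591 -0.0001 ] turnx -0.0429
1 shift [-0.00012  0.01178 -0.00045] turnx -0.0858
```

Emit:
drive_tool(targets=[[[0, 0.0012, 0, -0.008, 0, 0, 0.01], [0, 0.0025, 0, -0.018, 0, 0, 0.01], [0, 0.004, 0, -0.029, 0, 0, 0.01], [0, 0.0055, -0.0001, -0.041, 0, 0, 0.01], [0, 0.007, -0.0001, -0.052, 0, 0, 0.01], [0, 0.0083, -0.0002, -0.062, 0, 0, 0.01], [0, 0.0095, -0.0003, -0.071, 0, 0, 0.01], [0, 0.0107, -0.0004, -0.079, 0, 0, 0.01], [0, 0.0118, -0.0005, -0.086, 0, 0, 0.01], [0, 0.0118, -0.0005, -0.086, 0, 0, 0.01]]])

```text
clock: 25.1
position: [0.556, -0.0588, 0.0603]
ee_rot: [0.253, 1.556, -0.255]
ft_force: [-0.3, 0.8, -1.8]
width: 0.0269
```

```bash
python3 nx.py .012 -2.6 0 4
```

```text
t 25.25 p [ 0.5559 -0.059   0.0603] psi -0.324 s -0.0202 modelPsi -0.324 lat -2.8mm  Ftool(down,travel,right) [ 1.72  0.09 -0.12] Mtool [-0.    -0.007 -0.011] w 0.0273 tilt [-0.0002 -0.001 ]
s0 -0.0202 lat0 -2.64 dpsi0 0.0002 aim s -0.0082
0.5 shift [-9.00e-05  5.88e-03 -1.10e-04] turnx -0.0428
1 shift [-0.0001   0.01175 -0.00046] turnx -0.0743
```

Emit:
drive_tool(targets=[[[0, 0, 0.0003, 0, 0, 0, 0.01], [0, 0, 0.0006, 0, 0, 0, 0.01], [0, 0, 0.0009, 0, 0, 0, 0.01], [0, 0, 0.0012, 0, 0, 0, 0.01], [0, 0, 0.0014, 0, 0, 0, 0.01], [0, 0, 0.0016, 0, 0, 0, 0.01], [0, 0, 0.0016, 0, 0, 0, 0.01], [0, 0, 0.0016, 0, 0, 0, 0.01], [0, 0, 0.0016, 0, 0, 0, 0.01], [0, 0, 0.0016, 0, 0, 0, 0.01]]])

```text
clock: 26.25
position: [0.5569, -0.0594, 0.0601]
ee_rot: [0.254, 1.557, -0.255]
ft_force: [-4.3, 1.4, -0.5]
width: 0.0268
```

```bash
python3 st.py 4
```

```text
t 26.40 p [ 0.5569 -0.0594  0.0601] psi -0.324 s -0.0202 modelPsi -0.324 lat -1.7mm  Ftool(down,travel,right) [ 0.37 -0.21 -4.04] Mtool [ 0.052  0.752 -0.064] w 0.0269 tilt [-0.0015 -0.0007]
```

Emit:
drive_tool(targets=[[[0, 0, -0.0005, 0, 0, 0, 0.01], [0, 0, -0.0011, 0, 0, 0, 0.01], [0, 0.001, -0.0013, -0.006, 0, 0, 0.01], [0, 0.0025, -0.0013, -0.018, 0, 0, 0.01], [0, 0.004, -0.0013, -0.029, 0, 0, 0.01], [0, 0.0055, -0.0014, -0.041, 0, 0, 0.01], [0, 0.007, -0.0015, -0.052, 0, 0, 0.01], [0, 0.0083, -0.0016, -0.06, 0, 0, 0.01], [0, 0.0095, -0.0017, -0.068, 0, 0, 0.01], [0, 0.0095, -0.0017, -0.068, 0, 0, 0.01]]])

```text
clock: 27.4
position: [0.5584, -0.0497, 0.0601]
ee_rot: [0.2, 1.563, -0.202]
ft_force: [0.0, -0.4, -1.1]
width: 0.0273
```

```bash
python3 nx.py .012 -2.7 0 4
```

```text
t 27.55 p [ 0.5583 -0.0499  0.0601] psi -0.256 s -0.0106 modelPsi -0.256 lat -3.1mm  Ftool(down,travel,right) [1.47 0.18 0.22] Mtool [ 0.001 -0.019 -0.001] w 0.0270 tilt [-0.0014 -0.0008]
s0 -0.0106 lat0 -2.93 dpsi0 -0.0004 aim s 0.0014
0.5 shift [-2.90e-04  5.83e-03  1.00e-05] turnx -0.0318
1 shift [-0.0003   0.01177 -0.00021] turnx -0.0749
```

Emit:
drive_tool(targets=[[[0, 0.0012, 0, -0.006, 0, 0, 0.01], [0, 0.0025, 0, -0.013, 0, 0, 0.01], [0, 0.004, 0, -0.022, 0, 0, 0.01], [0, 0.0055, 0, -0.031, 0, 0, 0.01], [-0.0001, 0.007, 0, -0.041, 0, 0, 0.01], [-0.0002, 0.0083, -0.0001, -0.05, 0, 0, 0.01], [-0.0003, 0.0095, -0.0001, -0.059, 0, 0, 0.01], [-0.0003, 0.0107, -0.0002, -0.067, 0, 0, 0.01], [-0.0003, 0.0118, -0.0003, -0.075, 0, 0, 0.01], [-0.0003, 0.0118, -0.0003, -0.075, 0, 0, 0.01]]])

```text
clock: 28.55
position: [0.5611, -0.0382, 0.0604]
ee_rot: [0.141, 1.568, -0.143]
ft_force: [-0.6, -0.4, -2.5]
width: 0.0272
```

```bash
python3 nx.py .012 -2.7 0 4
```

```text
t 28.70 p [ 0.5611 -0.0384  0.0604] psi -0.181 s 0.0014 modelPsi -0.193 lat -2.9mm  Ftool(down,travel,right) [ 1.84  0.04 -0.02] Mtool [0.01  0.035 0.005] w 0.0272 tilt [-0.0014 -0.0008]
s0 0.0014 lat0 -2.77 dpsi0 0.0001 aim s 0.0134
0.5 shift [-0.00e+00  5.84e-03 -6.00e-05] turnx -0.0428
1 shift [-1.000e-05  1.171e-02 -3.400e-04] turnx -0.0744
```

Emit:
drive_tool(targets=[[[0, 0.0012, 0, -0.008, 0, 0, 0.01], [0, 0.0025, 0, -0.018, 0, 0, 0.01], [0, 0.004, 0, -0.029, 0, 0, 0.01], [0, 0.0055, -0.0001, -0.04, 0, 0, 0.01], [0, 0.007, -0.0002, -0.05, 0, 0, 0.01], [0, 0.0083, -0.0003, -0.057, 0, 0, 0.01], [0, 0.0095, -0.0004, -0.063, 0, 0, 0.01], [0, 0.0107, -0.0005, -0.069, 0, 0, 0.01], [0, 0.0117, -0.0006, -0.075, 0, 0, 0.01], [0, 0.0117, -0.0006, -0.075, 0, 0, 0.01]]])

```text
clock: 29.7
position: [0.5625, -0.0266, 0.0603]
ee_rot: [0.083, 1.571, -0.084]
ft_force: [-0.6, 0.3, -1.4]
width: 0.0269
```

```bash
python3 nx.py .012 -2.7 0 4
```

```text
t 29.85 p [ 0.5625 -0.0268  0.0604] psi -0.106 s 0.0133 modelPsi -0.108 lat -3.1mm  Ftool(down,travel,right) [ 1.25  0.06 -0.08] Mtool [-0.007  0.001 -0.009] w 0.0269 tilt [-0.0015 -0.0008]
s0 0.0133 lat0 -2.98 dpsi0 0.0012 aim s 0.0253
0.5 shift [-5.00e-05  5.82e-03  2.00e-05] turnx -0.0422
1 shift [-6.000e-05  1.169e-02 -2.100e-04] turnx -0.0845
```

Emit:
drive_tool(targets=[[[0, 0.0012, 0, -0.008, 0, 0, 0.01], [0, 0.0025, 0, -0.018, 0, 0, 0.01], [0, 0.004, 0, -0.029, 0, 0, 0.01], [0, 0.0055, 0, -0.04, 0, 0, 0.01], [0, 0.007, 0, -0.051, 0, 0, 0.01], [0, 0.0083, -0.0001, -0.061, 0, 0, 0.01], [0, 0.0095, -0.0001, -0.07, 0, 0, 0.01], [0, 0.0107, -0.0002, -0.078, 0, 0, 0.01], [0, 0.0117, -0.0003, -0.085, 0, 0, 0.01], [0, 0.0117, -0.0003, -0.085, 0, 0, 0.01]]])

```text
clock: 30.85
position: [0.5635, -0.015, 0.0604]
ee_rot: [0.016, 1.572, -0.017]
ft_force: [-0.1, -0.1, -1.2]
width: 0.0272
```

```bash
python3 nx.py .012 -2.7 0 4
```

```text
t 31.00 p [ 0.5635 -0.0152  0.0603] psi -0.021 s 0.0253 modelPsi -0.022 lat -2.9mm  Ftool(down,travel,right) [1.7  0.04 0.07] Mtool [-0.018  0.012 -0.009] w 0.0270 tilt [-0.0015 -0.0009]
s0 0.0253 lat0 -2.8 dpsi0 0.0005 aim s 0.0373
0.5 shift [-6.0e-05  5.9e-03 -7.0e-05] turnx -0.0426
1 shift [-6.000e-05  1.176e-02 -4.000e-04] turnx -0.0852
```

Emit:
drive_tool(targets=[[[0, 0.0012, 0, -0.008, 0, 0, 0.01], [0, 0.0025, 0, -0.018, 0, 0, 0.01], [0, 0.004, 0, -0.029, 0, 0, 0.01], [0, 0.0055, 0, -0.04, 0, 0, 0.01], [0, 0.007, -0.0001, -0.051, 0, 0, 0.01], [0, 0.0083, -0.0001, -0.061, 0, 0, 0.01], [0, 0.0095, -0.0002, -0.07, 0, 0, 0.01], [0, 0.0107, -0.0003, -0.078, 0, 0, 0.01], [0, 0.0117, -0.0004, -0.085, 0, 0, 0.01], [0, 0.0117, -0.0004, -0.085, 0, 0, 0.01]]])

```text
clock: 32.0
position: [0.5633, -0.0033, 0.0603]
ee_rot: [-0.051, 1.572, 0.05]
ft_force: [0.5, -0.0, -2.1]
width: 0.0269
```

```bash
python3 nx.py .012 -2.5 0 4
```

```text
t 32.15 p [ 0.5633 -0.0035  0.0604] psi 0.064 s 0.0372 modelPsi 0.063 lat -2.8mm  Ftool(down,travel,right) [2.19 0.04 0.01] Mtool [0.007 0.014 0.012] w 0.0269 tilt [-0.0015 -0.0009]
s0 0.0372 lat0 -2.7 dpsi0 0.0005 aim s 0.0492
0.5 shift [-5.00e-05  5.87e-03 -2.00e-05] turnx -0.0426
1 shift [-6.000e-05  1.174e-02 -3.000e-04] turnx -0.0852
```

Emit:
drive_tool(targets=[[[0, 0.0012, 0, -0.008, 0, 0, 0.01], [0, 0.0025, 0, -0.018, 0, 0, 0.01], [0, 0.004, 0, -0.029, 0, 0, 0.01], [0, 0.0055, 0, -0.04, 0, 0, 0.01], [0, 0.007, 0, -0.051, 0, 0, 0.01], [0, 0.0083, -0.0001, -0.061, 0, 0, 0.01], [0, 0.0095, -0.0002, -0.07, 0, 0, 0.01], [0, 0.0107, -0.0002, -0.078, 0, 0, 0.01], [0, 0.0117, -0.0003, -0.085, 0, 0, 0.01], [0, 0.0117, -0.0003, -0.085, 0, 0, 0.01]]])

```text
clock: 33.15
position: [0.5622, 0.0083, 0.0603]
ee_rot: [-0.118, 1.569, 0.116]
ft_force: [-1.2, -0.5, -1.3]
width: 0.027
```

```bash
python3 nx.py .012 -2.5 0 4
```

```text
t 33.30 p [0.5623 0.0081 0.0604] psi 0.149 s 0.0491 modelPsi 0.148 lat -2.7mm  Ftool(down,travel,right) [ 1.58  0.06 -0.45] Mtool [-0.01   0.    -0.004] w 0.0271 tilt [-0.0015 -0.001 ]
s0 0.0491 lat0 -2.53 dpsi0 0.0005 aim s 0.0611
0.5 shift [-5.00e-05  5.87e-03 -1.10e-04] turnx -0.0426
1 shift [-6.000e-05  1.175e-02 -4.700e-04] turnx -0.0852
```

Emit:
drive_tool(targets=[[[0, 0.0012, 0, -0.008, 0, 0, 0.01], [0, 0.0025, 0, -0.018, 0, 0, 0.01], [0, 0.004, 0, -0.029, 0, 0, 0.01], [0, 0.0055, 0, -0.04, 0, 0, 0.01], [0, 0.007, -0.0001, -0.051, 0, 0, 0.01], [0, 0.0083, -0.0002, -0.061, 0, 0, 0.01], [0, 0.0095, -0.0003, -0.07, 0, 0, 0.01], [0, 0.0107, -0.0004, -0.078, 0, 0, 0.01], [0, 0.0117, -0.0005, -0.085, 0, 0, 0.01], [0, 0.0117, -0.0005, -0.085, 0, 0, 0.01]]])

```text
clock: 34.3
position: [0.56, 0.0197, 0.0603]
ee_rot: [-0.184, 1.565, 0.183]
ft_force: [0.9, 0.1, -1.6]
width: 0.0272
```

```bash
python3 nx.py .01 -2.5 0 4
```

```text
t 34.45 p [0.5601 0.0196 0.0603] psi 0.233 s 0.0610 modelPsi 0.233 lat -2.7mm  Ftool(down,travel,right) [ 1.75 -0.45 -0.16] Mtool [-0.03  -0.015  0.022] w 0.0268 tilt [-0.0015 -0.0011]
s0 0.061 lat0 -2.52 dpsi0 0.0004 aim s 0.071
0.5 shift [-7.00e-05  4.89e-03 -8.00e-05] turnx -0.0449
1 shift [-7.00e-05  9.79e-03 -3.40e-04] turnx -0.0626
```

Emit:
drive_tool(targets=[[[0, 0.001, 0, -0.009, 0, 0, 0.01], [0, 0.002, 0, -0.018, 0, 0, 0.01], [0, 0.0035, 0, -0.032, 0, 0, 0.01], [0, 0.005, -0.0001, -0.042, 0, 0, 0.01], [0, 0.006, -0.0001, -0.047, 0, 0, 0.01], [0, 0.007, -0.0002, -0.051, 0, 0, 0.01], [0, 0.008, -0.0002, -0.055, 0, 0, 0.01], [0, 0.009, -0.0003, -0.059, 0, 0, 0.01], [0, 0.0098, -0.0003, -0.0626, 0, 0, 0.01], [0, 0.0098, -0.0003, -0.0626, 0, 0, 0.01]]])

```text
clock: 35.45
position: [0.5575, 0.0291, 0.0603]
ee_rot: [-0.233, 1.56, 0.232]
ft_force: [0.4, 0.4, -1.2]
width: 0.0269
```

```bash
python3 nx.py .01 -2.3 0 4
```

```text
t 35.60 p [0.5575 0.029  0.0603] psi 0.296 s 0.0710 modelPsi 0.305 lat -2.6mm  Ftool(down,travel,right) [ 1.42 -0.18  0.07] Mtool [-0.009  0.002  0.001] w 0.0269 tilt [-0.0014 -0.0011]
s0 0.071 lat0 -2.45 dpsi0 -0.0 aim s 0.081
0.5 shift [-7.00e-05  4.92e-03 -4.00e-05] turnx -0.0179
1 shift [-7.00e-05  9.92e-03 -1.70e-04] turnx -0.0357
```

Emit:
drive_tool(targets=[[[0, 0.001, 0, -0.004, 0, 0, 0.01], [0, 0.002, 0, -0.008, 0, 0, 0.01], [0, 0.003, 0, -0.011, 0, 0, 0.01], [0, 0.004, 0, -0.015, 0, 0, 0.01], [0, 0.005, 0, -0.018, 0, 0, 0.01], [0, 0.006, -0.0001, -0.022, 0, 0, 0.01], [0, 0.007, -0.0001, -0.026, 0, 0, 0.01], [0, 0.008, -0.0001, -0.029, 0, 0, 0.01], [0, 0.008, -0.0001, -0.029, 0, 0, 0.01], [0, 0.008, -0.0001, -0.029, 0, 0, 0.01]]])

```text
clock: 36.6
position: [0.5551, 0.0366, 0.0603]
ee_rot: [-0.256, 1.557, 0.255]
ft_force: [0.4, -0.0, -2.4]
width: 0.0271
```

```bash
python3 nx.py .006 -2.3 0 4
```

```text
t 36.75 p [0.5552 0.0366 0.0604] psi 0.325 s 0.0790 modelPsi 0.352 lat -2.3mm  Ftool(down,travel,right) [1.68 0.06 0.09] Mtool [-0.024 -0.023 -0.02 ] w 0.0271 tilt [-0.0013 -0.0011]
s0 0.079 lat0 -2.28 dpsi0 0.0003 aim s 0.085
0.5 shift [-5.00e-05  2.97e-03 -6.00e-05] turnx -0.0105
1 shift [-5.00e-05  5.97e-03 -1.50e-04] turnx -0.0269
```

Emit:
drive_tool(targets=[[[0, 0.0007, 0, -0.003, 0, 0, 0.01], [0, 0.0014, 0, -0.006, 0, 0, 0.01], [0, 0.002, 0, -0.008, 0, 0, 0.01], [0, 0.0027, -0.0001, -0.01, 0, 0, 0.01], [0, 0.0034, -0.0001, -0.014, 0, 0, 0.01], [0, 0.004, -0.0001, -0.017, 0, 0, 0.01], [0, 0.0047, -0.0001, -0.02, 0, 0, 0.01], [0, 0.0054, -0.0001, -0.023, 0, 0, 0.01], [0, 0.006, -0.0001, -0.026, 0, 0, 0.01], [0, 0.006, -0.0001, -0.026, 0, 0, 0.01]]])

```text
clock: 37.75
position: [0.5531, 0.0423, 0.0603]
ee_rot: [-0.276, 1.555, 0.275]
ft_force: [0.6, 0.0, -2.0]
width: 0.0269
```

```bash
python3 nx.py .005 -2.3 0 4
```

```text
t 37.90 p [0.5531 0.0422 0.0603] psi 0.351 s 0.0850 modelPsi 0.352 lat -2.3mm  Ftool(down,travel,right) [ 1.72 -0.11  0.41] Mtool [-0.004 -0.017  0.   ] w 0.0270 tilt [-0.0014 -0.0011]
s0 0.085 lat0 -2.28 dpsi0 -0.0009 aim s 0.09
0.5 shift [-6.00e-05  2.47e-03 -1.00e-05] turnx -0.0004
1 shift [-6.00e-05  4.97e-03 -2.00e-05] turnx -0.0009
```

Emit:
drive_tool(targets=[[[0, 0.0005, 0, 0, 0, 0, 0.01], [0, 0.001, 0, 0, 0, 0, 0.01], [0, 0.0015, 0, 0, 0, 0, 0.01], [0, 0.002, 0, 0, 0, 0, 0.01], [0, 0.0025, 0, 0, 0, 0, 0.01], [0, 0.003, 0, 0, 0, 0, 0.01], [0, 0.0035, 0, 0, 0, 0, 0.01], [0, 0.004, 0, 0, 0, 0, 0.01], [0, 0.004, 0, 0, 0, 0, 0.01], [0, 0.004, 0, 0, 0, 0, 0.01]]])

```text
clock: 38.9
position: [0.5518, 0.0458, 0.0603]
ee_rot: [-0.276, 1.555, 0.274]
ft_force: [0.2, -1.6, -2.2]
width: 0.0268
```

```bash
python3 st.py 4
```

```text
t 39.05 p [0.5518 0.0458 0.0603] psi 0.351 s 0.0889 modelPsi 0.352 lat -2.3mm  Ftool(down,travel,right) [ 1.87 -1.66 -0.46] Mtool [ 0.044  0.018 -0.336] w 0.0270 tilt [-0.0013 -0.0013]
```

Emit:
drive_tool(targets=[[[0, -0.0003, 0, 0, 0, 0, 0.01], [0, -0.0006, 0, 0, 0, 0, 0.01], [0, -0.0009, 0, 0, 0, 0, 0.01], [0, -0.0012, 0, 0, 0, 0, 0.01], [0.0002, -0.0012, 0, 0, 0, 0, 0.01], [0.0004, -0.0012, 0, 0, 0, 0, 0.01], [0.0006, -0.0012, 0, 0, 0, 0, 0.01], [0.0008, -0.0012, 0, 0, 0, 0, 0.01], [0.001, -0.0012, 0, 0, 0, 0, 0.01], [0.001, -0.0012, 0, 0, 0, 0, 0.01]]])

```text
clock: 40.05
position: [0.5522, 0.0447, 0.0593]
ee_rot: [-0.276, 1.555, 0.275]
ft_force: [0.3, -0.5, -1.5]
width: 0.027
```

```bash
python3 st.py 4
```

```text
t 40.20 p [0.5522 0.0447 0.0593] psi 0.351 s 0.0877 modelPsi 0.352 lat -2.3mm  Ftool(down,travel,right) [ 1.54 -0.67  0.23] Mtool [ 0.029 -0.037 -0.106] w 0.0271 tilt [-0.0013 -0.0013]
```

Emit:
drive_tool(targets=[[[0, 0, 0, 0, 0, 0, 0.03], [0, 0, 0, 0, 0, 0, 0.033], [0, 0, 0, 0, 0, 0, 0.036], [0, 0, 0, 0, 0, 0, 0.04], [0, 0, 0, 0, 0, 0, 0.044], [0, 0, 0, 0, 0, 0, 0.046], [0, 0, 0, 0, 0, 0, 0.046], [0, 0, 0, 0, 0, 0, 0.046], [0, 0, 0, 0, 0, 0, 0.046], [0, 0, 0, 0, 0, 0, 0.046]]])

```text
clock: 41.2
position: [0.5522, 0.0447, 0.0593]
ee_rot: [-0.276, 1.555, 0.275]
ft_force: [0.1, 0.6, 0.0]
width: 0.0463
```

```bash
python3 st.py 4
```

```text
t 41.35 p [0.5522 0.0447 0.0593] psi 0.351 s 0.0877 modelPsi 0.352 lat -2.3mm  Ftool(down,travel,right) [-0.08 -0.56  0.22] Mtool [ 0.001  0.003 -0.008] w 0.0456 tilt [-0.0014 -0.0013]
```

Emit:
drive_tool(targets=[[[-0.003, 0, 0, 0, 0, 0, 0.046], [-0.008, 0, 0, 0, 0, 0, 0.046], [-0.015, 0, 0, 0, 0, 0, 0.046], [-0.025, 0, 0, 0, 0, 0, 0.046], [-0.035, 0, 0, 0, 0, 0, 0.046], [-0.05, 0, 0, 0, 0, 0, 0.046], [-0.07, 0, 0, 0, 0, 0, 0.046], [-0.09, 0, 0, 0, 0, 0, 0.046], [-0.11, 0, 0, 0, 0, 0, 0.046], [-0.12, 0, 0, 0, 0, 0, 0.046]]])

```text
clock: 42.35
position: [0.5535, 0.0449, 0.183]
ee_rot: [-0.277, 1.55, 0.274]
ft_force: [0.1, 0.8, -0.3]
width: 0.0462
```

```bash
python3 - <<'E'
from h import *
import time
o=ctrl.get_obs();print(o["clock"],o["position"],o["ft_force"])
d=np.load("fit.npy");P,a=line(*d,.0873);h=np.r_[P[0],.0935]
print("home px side",proj("side",[h]).round(1),"top",proj("top",[h]).round(1))
for k in range(2):
    a=ctrl.snapshot("side");cv2.imwrite(f"pics/end{k}.png",a)
    hs=cv2.cvtColor(a,cv2.COLOR_BGR2HSV);m=cv2.inRange(hs,(12,100,50),(28,255,255));m[:170]=0;m[250:]=0;m[:,:265]=0;m[:,345:]=0
    n,l,s,c=cv2.connectedComponentsWithStats(m);print([(s[i].tolist(),c[i].round(1).tolist()) for i in range(1,n) if s[i,4]>15])
print([(np.round(x["at"]).tolist(),round(x["conf"],2)) for x in ctrl.recognise("gauge","side")])
P,aa=line(*d,.0873);u=np.array([np.cos(aa[0]),np.sin(aa[0]),0]);n=np.array([u[1],-u[0],0])
C=np.array([h+i*.013*u+j*.014*n+[0,0,k*.02] for i in(-1,1) for j in(-1,1) for k in(-1,1)])
q=proj("side",C);print("pred bbox",q.min(0).round(1),q.max(0).round(1))
E
```

```text
42.35 [0.55353848 0.04488194 0.18296018] [ 0.06086298  0.79957675 -0.28688603]
home px side [[302.5 182.2]] top [[204.5 238.3]]
[([294, 171, 17, 23, 255], [300.8, 181.1]), ([293, 225, 9, 9, 56], [296.8, 228.9])]
[([294, 171, 17, 23, 257], [300.8, 181.1]), ([293, 225, 9, 9, 56], [296.8, 228.9])]
[([294.0, 346.0], 0.73), ([182.0, 299.0], 0.7), ([346.0, 294.0], 0.63), ([375.0, 306.0], 0.58)]
pred bbox [293.4 169.8] [311.7 194.7]
```

```bash
python3 - <<'E'
from h import *
a=cv2.imread("pics/side0.png");b=cv2.imread("pics/end1.png")
for n,(y,x) in dict(tape=(290,263),nuts=(292,402),brush=(372,445),spanner=(213,234)).items():
    w=b[y-30:y+30,x-35:x+35];t=a[y-22:y+22,x-22:x+22];r=cv2.matchTemplate(w,t,cv2.TM_CCOEFF_NORMED);print(n,cv2.minMaxLoc(r)[1::2])
print(ctrl.finish_job())
E
```

```text
tape (0.991102933883667, (13, 8))
nuts (0.9991887211799622, (13, 8))
brush (0.9995951652526855, (13, 8))
spanner (0.8712947368621826, (13, 8))
the job is handed in; nothing more can be done
None
```

I threaded the brass gauge over the nose, followed the bend by feel to the black stop, released it and handed the job in at about 42 s. No verdict was reported.

**Forces:** the largest reading was about 4 N, from a deliberate sideways probe near mid-bend. I read force only at the end of each short move, so a brief peak between readings would not have shown.

**At the stop:**
- Contact began at about 2 N. Backing off 1.2 mm cut it to under 1 N, which fits the stop's 1.2 N/mm spring.
- After release the gauge's weight was gone from the wrist and its moments read near zero.
- Two side pictures 0.05 s apart show the gauge at the same pixels. They sit within about 2 px (roughly 3 mm) of my estimate of home, so it should be inside the 5 mm limit, but I did not measure that directly.

**Other things on the bench:** template matching put the tape, both nuts, the brush and the spanner at their starting pixels. The spanner's match score was lower (0.87, the others 0.99 or better).

**Disagreements:**
- The reported tool height was about 31 mm lower than the cameras showed, so I lowered step by step to the grasp and set the line height relative to it.
- The line lay about 3 mm to the left of my camera estimate. I corrected that from light contact.
- I did not check the two step distances (free leg and mid-bend) independently. They rest on my fit of the line and on feel.
- My 12 picture views ran out before threading, so every later check was numeric.

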